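# Pack the pull tester's jaw in its case and close the lid

## Robot

A 7-joint arm with a two-finger parallel gripper is mounted at the origin on the work surface. World frame = base frame: x ahead of the robot, y to its left, z up, the work surface at z = 0. Lengths are in m, angles in rad, forces in N, time in s.
With the tool pointing down it reaches from about 0.4 to 0.9 m from the base axis. Payload 5.5 kg.
Tool frame: the origin (TCP) lies at the very end of the fingers, on their centre line; the grasp point (between the pads) lies 19 mm behind it; z points along the fingers, y is the direction in which the jaws open and shut (so a half turn about z gives the same grasp; the last joint's range is limited). The gripper opens to 85 mm and grips with 20 to 120 N. Pads are 22 mm wide; open, the fingers measure 114 mm over their backs; the gripper's body (76 mm by 85 mm) begins 54 mm behind the grasp point. The pads swing forward as they close: fully open they stand 13 mm farther back than shut.
Start: joints at [1.396, 0.501, -0.427, 1.55, 0.221, 1.138, -0.21], TCP at [0.276, -0.589, 0.231] pointing down, gripper open.
Joint ranges: [-2.88, 2.88], [-0.31, 2.03], [-1.54, 1.56], [0.2, 2.42], [-1.41, 4.55], [0.19, 2.02], [-2.57, 2.57]. Speed limits (rad/s): [2.57, 2.57, 3.14, 3.14, 3.14, 3.14, 3.14].

## Interface

Orientations are given as a rotation vector (axis times angle).
In Python, from rig import ctrl gives the robot as it stands. The module is installed in compiled form; this text tells all that it offers.
- The arm moves only by the shell command python3 -m crank 'ROWS' [FORCE]. ROWS is JSON, a list of rows, each an object of numbers: "rx", "ry", "rz": the turn, a rotation vector about the tool's x, y, z in rad; "x", "y", "z": the shift along the tool's x, y, z in cm; "claw": the opening, from 0 (shut) to 1 (fully open). In form: [{"rx": .., "ry": .., "rz": .., "x": .., "y": .., "z": .., "claw": ..}, ...]. A call has 1 to 20 rows; each row shifts and turns the pose as measured when the row begins, along the tool's axes as they then stand; what a row does not reach is not made up. A row lasts 1/10 s, in which the tool goes at most 50 mm and 8.59 degrees, less where a joint would pass 70% of its speed; a pose out of reach is approached as far as the arm can. A call is refused whole if a number of a shift passes 5 or a number of a turn 0.15, either way. A call with a gripper value outside its range is refused whole. The fingers move at their own pace and stop on an object; FORCE is the grip in N (left out, the last holds). Time passes only in rows, so rows that do not move let the fingers close. It gives the time, the measured TCP pose, the force and the opening at its end, in the units of the state.
- ctrl.get_state(): the state, without advancing time (a new reading comes with each control period).
- ctrl.snapshot(name): name is "side" or "top"; returns (picture, depth): 400x640x3 uint8, red, green, blue; 400x640 float32, m along the optical axis (not along the pixel's ray), 0 where there is no reading.
- ctrl.camera_info(name): a dict with "fx", "fy", "cx", "cy" (pixels), "camera_from_world" (4x4, takes a point from world to camera coordinates). Camera axes: x right, y up, looking along -z (the intrinsics and any distortion apply to the point x, -y, -z); pixel columns grow to the right and rows downward; lengths in m; the calibration is good to about 2 mm. A picture is of the moment at which its call begins. camera_info takes no time and is no camera call.
- ctrl.hand_in(): hands the job in, once; it reports no verdict.
Trained networks look in the newest picture that a camera, given by its name, has taken for a name from the list of things; names that differ only in an ending like _2 or _b are one class to them, and where a whole thing is asked for, a point or a joint stands for the part that bears it (a point fixed in the world has none). Each returns a list of dicts, best first, with "confidence" (0 to 1); they miss things now and then, are a little off and sometimes report something else, mostly with a low value. They report only what shows in the picture. A call takes as long as a camera call.
- ctrl.search_frame(camera, label): "at" ([row, column] in pixels, amid what is visible of it).
The state is a dict: "clock": time; "qpos": joint angles; "joint_vel": joint speeds; "joint_torque": joint torques, N m; "ee_pos": TCP position; "ee_rot": TCP orientation; "wrist_force": force on the tool from outside, world axes, zero at the start; "torque": the same for the moment, N m; "grip_width": finger opening in m.
Only numpy, scipy, OpenCV 4.12 (cv2) and the standard library are available. Lean on these libraries where they do the work, as an engineer would, in place of code of your own. Each camera call takes 0.05 s, during which the arm holds its last target.

## Task

The tester's steel jaw lies hidden in the lower of the two stacked trays: lift off the empty top tray and stand it flat on the bare bench. Put the jaw away in its open case: shank in first, tilted, under the steel keeper bar, then press the other end down past the sprung roller until the jaw lies flat on the floor of its bay with nothing above the rim. Only then close the lid fully, and leave everything else where it stands.

Things in the scene. Friction and masses are not known exactly. Their poses are not given: they have to be found in the camera images.
- case: Aluminium instrument case fixed to the bench, 200 (x) x 160 (y) mm, rim 56 mm above its underside; origin: centre of the underside. Two open-topped bays, floors 8 mm above the underside: the jaw's bay nearer -y, and another that holds a loose spare pin, to be left there
- bay_floor (a point): centre of the floor of the jaw's bay, at x 0, y -40, z 8 mm of the case, 48 mm below the rim; axes as the case. Bay 156 (x) x 60 (y) mm, upright walls. The jaw cannot go down flat: keeper bar and roller leave less than its length
- catch (a joint): travel of the roller in m: 0 free, 0.012 fully pushed back to +x; spring about 6 N plus 0.7 N per mm. With the shank pushed home against the bay's -x wall, some 8 to 15 N downwards near the jaw's tail takes it past the roller; with the shank not home the tail can jam on the roller
- lid (a joint): lid of the case, hinged along the case's +y rim: 0 closed, grows as it opens (starts at 1.65 to 1.9 rad, a bit past upright); the stiff hinge (0.3 N m) holds it where it is left. Panel 200 x 160 x 14 mm
- lid_edge (a point): middle of the lid's free edge, half-way through its 14 mm thickness. Axes of the lid: x along the hinge, -y from hinge to free edge, z out of the outer face
- lid_hinge (a point): middle of the hinge line (x 0, y 80, z 56.5 mm in the case frame); same axes as the lid. The outer face lies at z = 14 mm of the lid
- tray_grip (a point): centre of the grip wall of the empty top tray, on the lower tray. Wall along the tray's x: 120 mm long, 12 mm thick, its top 10 mm above this point, the tray's inner floor 34 mm and its underside 45 mm below it. Tray 210 (x) x 150 (y) x 42 mm, grey, 350 g; its foot sits 6 mm deep in the lower tray
- lower_tray: lower grey tray, 210 (x) x 150 (y) x 48 mm, walls and floor 5 mm; origin: centre of its underside. Stays where it is
- jaw_center (a point): centre of the jaw's steel block (120 x 44 x 36 mm: x, y, z), 350 g; from its -x end a round shank, 16 mm across, 30 mm long, sticks out on the centre line (150 mm from shank end to tail). Lies in the lower tray, shank roughly to the tray's -x. Put away, this point is 18 mm above the bay floor, 12 to 18 mm to +x of the bay's centre
- jaw_shank (a point): end of the jaw's shank, on its axis, 90 mm to -x of the centre of the block
- clear_spot (a point): middle of a bare patch of bench, about 250 x 190 mm (x, y), to the robot's right, with room for the top tray
- keeper (a point): middle of the underside of the fixed steel keeper bar that crosses the jaw's bay at its -x end, 32 mm above the bay floor; axes as the case. Bar 16 mm (x) from the end wall into the bay, 60 mm (y), 10 mm high. The jaw's shank belongs under it
- roller (a point): centre of the sprung steel roller at the +x end of the jaw's bay, 41 mm above the bay floor: radius 7 mm, 30 mm long along y, sticking 9 mm out of the end wall. It is pushed back towards +x by the jaw's tail as that is pressed down, then springs out over the jaw's top edge

How it is judged:
By the outcome, as a careful person would: the job done as asked, in the order asked, and still so for the second after the job is handed in, with the robot touching nothing.
It also fails if it takes over 72 s, if anything falls off the work surface, if the arm or the gripper's body presses on something with over 40 N, if the wrist force passes 120 N, or if a joint passes its speed limit or range.

## Working session

There is one attempt and no reset: what is moved stays moved. The work goes in short steps, Python scripts to look and compute and a shell command to move; the robot and the scene stay as the last step left them, time stands still between calls to the robot, and variables do not carry over. Pictures are saved under pics/ and viewed, and the job is handed in when it is done.

```bash
mkdir -p pics; ls; cat > h.py <<'E'
import numpy as np, cv2
from rig import ctrl
from scipy.spatial.transform import Rotation as R
def snap(n,f):
    im,d=ctrl.snapshot(n); cv2.imwrite(f'pics/{f}.png',im[:,:,::-1]); np.save(f'pics/{f}.npy',d); return im,d
def cloud(n,d):
    c=ctrl.camera_info(n); M=np.linalg.inv(np.array(c['camera_from_world']))
    v,u=np.mgrid[:d.shape[0],:d.shape[1]]
    p=np.stack([(u-c['cx'])/c['fx']*d,-(v-c['cy'])/c['fy']*d,-d],-1)
    w=p@M[:3,:3].T+M[:3,3]; w[d==0]=np.nan; return w
def st():
    s=ctrl.get_state(); print('t',s['clock'],'p',np.round(s['ee_pos'],4),'r',np.round(s['ee_rot'],4),'f',np.round(s['wrist_force'],1),'m',np.round(s['torque'],2),'g',round(s['grip_width'],4)); return s
E
python3 - <<'E'
from h import *
s=st(); print(R.from_rotvec(s['ee_rot']).as_matrix().round(3))
for n in ['top','side']:
    c=ctrl.camera_info(n); print(n,{k:(np.round(v,3).tolist()) for k,v in c.items()})
    im,d=snap(n,n+'0'); w=cloud(n,d)
    for l in ['case','lid_edge','tray_grip','lower_tray','clear_spot','keeper','roller','jaw_center']:
        for r in ctrl.search_frame(n,l)[:2]:
            a=np.round(r['at']).astype(int); print(l,round(r['confidence'],2),a,w[a[0],a[1]].round(3))
E
```

```text
pics
t 0.0 p [ 0.2752 -0.5881  0.2303] r [-3.0648e+00 -6.8190e-01  5.0000e-04] f [0.2 0.5 0.3] m [ 0.05 -0.03  0.  ] g 0.0855
[[ 0.906  0.424 -0.001]
 [ 0.424 -0.906  0.002]
 [ 0.    -0.002 -1.   ]]
top {'fx': 482.236, 'fy': 482.236, 'cx': 315.682, 'cy': 194.228, 'camera_from_world': [[-0.037, -0.999, -0.005, -0.015], [0.975, -0.037, 0.219, -0.585], [-0.219, 0.004, 0.976, -1.133], [0.0, 0.0, 0.0, 1.0]]}
case 0.95 [202 165] [0.588 0.351 0.021]
lid_edge 0.95 [206 133] [0.549 0.376 0.169]
tray_grip 0.85 [201 359] [ 0.556 -0.14   0.1  ]
lower_tray 0.73 [246 343] [ 0.46  -0.102  0.004]
lower_tray 0.69 [204 135] [0.556 0.376 0.157]Traceback (most recent call last):
  File "<stdin>", line 7, in <module>
ValueError: it knows: bay_floor, case, catch, jaw_center, jaw_shank, keeper, lid, lid_edge, lid_hinge, lower_tray, roller, tray_grip
```

```bash
python3 - <<'E'
from h import *
for n in ['side']:
    c=ctrl.camera_info(n); print(n,{k:(np.round(v,3).tolist()) for k,v in c.items()})
    im,d=snap(n,n+'0'); w=cloud(n,d)
    for l in ['keeper','roller']:
        for r in ctrl.search_frame(n,l)[:2]:
            a=np.round(r['at']).astype(int); print(l,round(r['confidence'],2),a,w[a[0],a[1]].round(3))
E
```

```text
side {'fx': 415.433, 'fy': 415.433, 'cx': 320.621, 'cy': 202.071, 'camera_from_world': [[-0.688, -0.725, 0.022, 0.366], [0.373, -0.328, 0.868, -0.279], [-0.622, 0.605, 0.496, -0.88], [0.0, 0.0, 0.0, 1.0]]}
keeper 0.57 [246 212] [0.477 0.372 0.151]
keeper 0.39 [213 346] [ 0.497 -0.068  0.046]
```

View pics/top0.png

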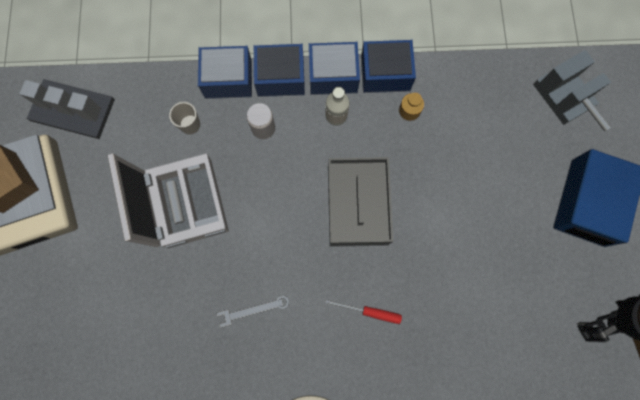

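View pics/side0.png

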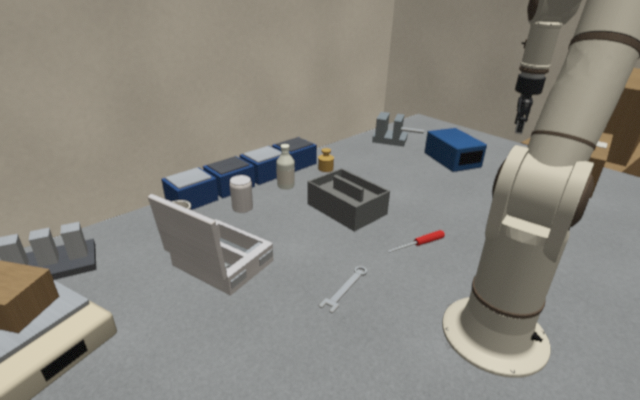

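```bash
python3 - <<'E'
from h import *
im=cv2.imread('pics/top0.png'); d=np.load('pics/top0.npy'); w=cloud('top',d)
cv2.imwrite('pics/crop0.png',cv2.resize(im[140:260,90:250],None,fx=5,fy=5,interpolation=cv2.INTER_CUBIC))
cv2.imwrite('pics/crop1.png',cv2.resize(im[140:260,290:450],None,fx=5,fy=5,interpolation=cv2.INTER_CUBIC))
def box(m): 
    p=w[m][:,:2].astype(np.float32)*1000; return cv2.minAreaRect(p), len(p)
v,u=np.mgrid[:400,:640]; z=w[...,2]
reg=(u>100)&(u<240)&(v>140)&(v<260)
print('bench z',np.nanmedian(z[260:290,300:400]))
m=reg&(abs(z-.056)<.006); print('rim',box(m),np.median(z[m]), cv2.boxPoints(box(m)[0]).round())
mm=reg&(z>.07); print('lid',np.nanmax(z[mm]))
P=w[mm]; c=P.mean(0); U,S,V=np.linalg.svd(P-c,full_matrices=False); print(c,V[2],S)
reg=(u>315)&(u<400)&(v>150)&(v<255)
m=reg&(z>.06); print('tray z hist',np.histogram(z[m],bins=np.arange(.05,.11,.004)))
m=reg&(z>.075); print(box(m),cv2.boxPoints(box(m)[0]).round(), np.median(z[m]))
m=(u>345)&(u<372)&(v>170)&(v<230)&(z>.06);print('wall',box(m),cv2.boxPoints(box(m)[0]).round(),np.median(z[m]))
# objects around lower right clear
E
```

```text
bench z 0.0004334711257112378
rim (((587.299560546875, 294.9369812011719), (202.19674682617188, 165.9466552734375), 13.546631813049316), 2349) 0.056053488167609355 [[470. 352.]
 [508. 191.]
 [705. 238.]
 [666. 399.]]
lid 0.22188976387339632
[0.56064297 0.37930511 0.15812947] [-0.23356235  0.96300203 -0.13444595] [3.13065014 2.54395039 0.16294383]
tray z hist (array([  0,   0,  44,  64,  78,  69,  59, 141, 392, 167,  24, 151,  84,
         6]), array([0.05 , 0.054, 0.058, 0.062, 0.066, 0.07 , 0.074, 0.078, 0.082,
       0.086, 0.09 , 0.094, 0.098, 0.102, 0.106]))
(((564.7514038085938, -143.5770263671875), (150.48703002929688, 211.67384338378906), 88.80165100097656), 1014) [[ 457. -217.]
 [ 669. -221.]
 [ 672.  -71.]
 [ 461.  -66.]] 0.08515395756021982
wall (((563.4921264648438, -154.8349151611328), (35.76188278198242, 120.5789566040039), 88.62346649169922), 318) [[ 503. -171.]
 [ 623. -174.]
 [ 624. -138.]
 [ 504. -136.]] 0.09670022612761964
```

View pics/crop0.png

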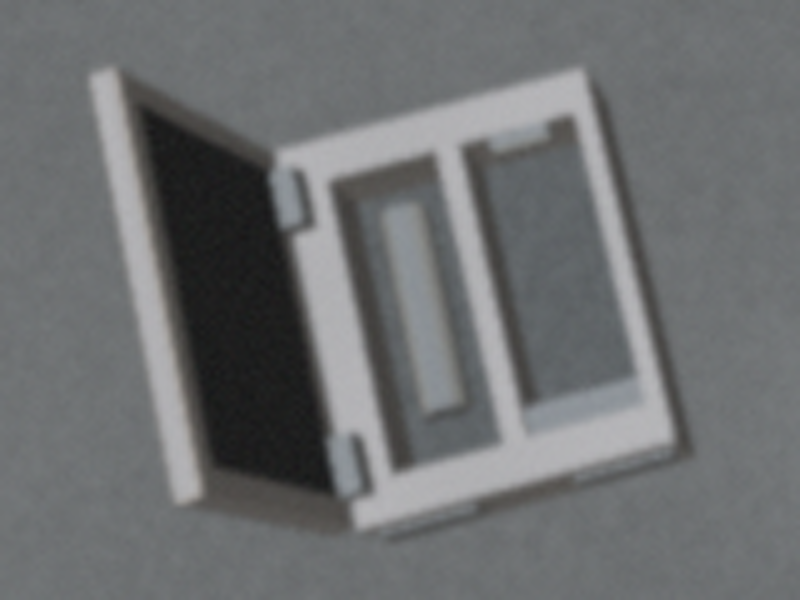

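View pics/crop1.png

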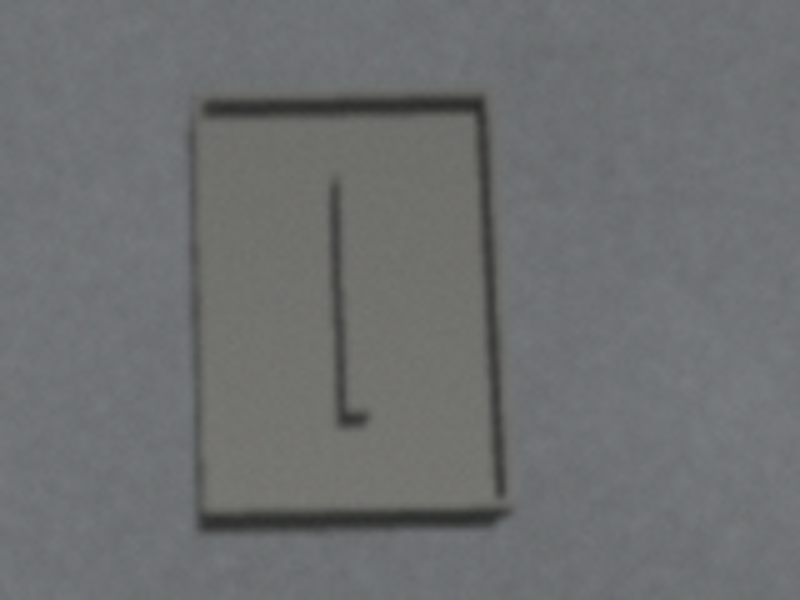

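```bash
python3 -m crank '[{"x":4.0,"y":-2.45,"claw":0.5},{"x":4.0,"y":-2.45},{"x":4.0,"y":-2.45},{"x":4.0,"y":-2.45},{"x":4.0,"y":-2.45},{"x":4.0,"y":-2.45},{"x":4.0,"y":-2.45},{"x":4.0,"y":-2.45},{"x":4.0,"y":-2.45},{"x":4.0,"y":-2.45},{"x":4.0,"y":-2.45},{"rz":0.15},{"rz":0.15},{"rz":0.15},{}]' 40
python3 - <<'E'
from h import *
s=st()
d=np.load('pics/top0.npy'); w=cloud('top',d);v,u=np.mgrid[:400,:640]; z=w[...,2]
m=(u>345)&(u<372)&(v>170)&(v<230)&(z>.092);p=w[m][:,:2].astype(np.float32)*1000
print('wall',cv2.minAreaRect(p),len(p),np.median(p,0),np.median(z[m]))
for r in [(475,190),(475,140),(475,250),(430,190),(540,190)]: print(r,w[r[1],r[0]].round(3))
b=(z>.01)&(u>395)&(u<560)&(v>60)&(v<330); print([ (w[b&(u>uu)&(u<=uu+20)][:,0].round(2).min(),w[b&(u>uu)&(u<=uu+20)][:,0].round(2).max(),uu) for uu in range(395,560,20) if (b&(u>uu)&(u<=uu+20)).any()])
E
```

```text
t 0.4 p [ 0.2755 -0.5886  0.2312] r [-3.0664 -0.6822  0.    ] f [-0.1 -0.2  0. ] m [-0.   -0.01  0.04] g 0.0854
wall ((564.2518310546875, -143.2329559326172), (12.411643981933594, 119.60494232177734), 88.7005386352539) 253 [ 563.4049  -143.05547] 0.0974749273252924
(475, 190) [ 0.594 -0.455 -0.   ]
(475, 140) [ 0.731 -0.47  -0.   ]
(475, 250) [ 0.437 -0.437  0.003]
(430, 190) [ 0.599 -0.338 -0.002]
(540, 190) [ 0.587 -0.624  0.002]
[(np.float64(0.27), np.float64(0.93), 395), (np.float64(0.79), np.float64(0.84), 415), (np.float64(0.78), np.float64(0.78), 435), (np.float64(0.34), np.float64(0.34), 475), (np.float64(0.88), np.float64(0.89), 515), (np.float64(0.48), np.float64(0.91), 535), (np.float64(0.48), np.float64(0.89), 555)]schema error: expected keys rx, ry, rz, x, y, z, claw
```

```bash
python3 -m crank '[{"rx":0,"ry":0,"rz":0,"x":4.1,"y":-2.55,"z":0,"claw":0.5},{"rx":0,"ry":0,"rz":0,"x":4.1,"y":-2.55,"z":0,"claw":0.5},{"rx":0,"ry":0,"rz":0,"x":4.1,"y":-2.55,"z":0,"claw":0.5},{"rx":0,"ry":0,"rz":0,"x":4.1,"y":-2.55,"z":0,"claw":0.5},{"rx":0,"ry":0,"rz":0,"x":4.1,"y":-2.55,"z":0,"claw":0.5},{"rx":0,"ry":0,"rz":0,"x":4.1,"y":-2.55,"z":0,"claw":0.5},{"rx":0,"ry":0,"rz":0,"x":4.1,"y":-2.55,"z":0,"claw":0.5},{"rx":0,"ry":0,"rz":0,"x":4.1,"y":-2.55,"z":0,"claw":0.5},{"rx":0,"ry":0,"rz":0,"x":4.1,"y":-2.55,"z":0,"claw":0.5},{"rx":0,"ry":0,"rz":0,"x":4.1,"y":-2.55,"z":0,"claw":0.5},{"rx":0,"ry":0,"rz":0,"x":4.1,"y":-2.55,"z":0,"claw":0.5},{"rx":0,"ry":0,"rz":0.15,"x":0,"y":0,"z":0,"claw":0.5},{"rx":0,"ry":0,"rz":0.15,"x":0,"y":0,"z":0,"claw":0.5},{"rx":0,"ry":0,"rz":0.15,"x":0,"y":0,"z":0,"claw":0.5},{"rx":0,"ry":0,"rz":0,"x":0,"y":0,"z":0,"claw":0.5}]' 40
python3 - <<'E'
from h import *
s=st();print(R.from_rotvec(s['ee_rot']).as_matrix().round(3))
E
```

```text
clock: 1.9
ee_pos: [0.5776, -0.1276, 0.231]
ee_rot: [3.139, -0.043, 0.009]
wrist_force: [-0.5, 0.4, 0.5]
grip_width: 0.0429
t 1.9 p [ 0.5776 -0.1276  0.231 ] r [ 3.1387 -0.0435  0.0088] f [-0.5  0.4  0.5] m [-0.05  0.01  0.02] g 0.0429
[[ 1.    -0.028  0.006]
 [-0.028 -1.    -0.003]
 [ 0.006  0.002 -1.   ]]
```

```bash
python3 -m crank '[{"rx":0,"ry":0,"rz":0,"x":-0.66,"y":0.78,"z":2.5,"claw":0.5},{"rx":0,"ry":0,"rz":0,"x":-0.66,"y":0.78,"z":2.5,"claw":0.5},{"rx":0,"ry":0,"rz":0,"x":0,"y":0,"z":4,"claw":0.5},{"rx":0,"ry":0,"rz":0,"x":0,"y":0,"z":2,"claw":0.5},{"rx":0,"ry":0,"rz":0,"x":0,"y":0,"z":0,"claw":0.5}]' 40
python3 - <<'E'
from h import *
s=st();print(R.from_rotvec(s['ee_rot']).as_matrix().round(3))
im,d=snap('side','side1')
E
```

```text
clock: 2.4
ee_pos: [0.5665, -0.145, 0.1202]
ee_rot: [3.136, -0.012, 0.018]
wrist_force: [-0.2, -0.4, 0.5]
grip_width: 0.0426
t 2.4 p [ 0.5665 -0.145   0.1202] r [ 3.1364 -0.0117  0.0182] f [-0.2 -0.4  0.5] m [-0.03 -0.   -0.02] g 0.0426
[[ 1.    -0.007  0.012]
 [-0.007 -1.    -0.005]
 [ 0.012  0.005 -1.   ]]
```

```bash
python3 -m crank '[{"rx":0.005,"ry":-0.012,"rz":0.015,"x":-0.2,"y":-0.1,"z":2.5,"claw":0.5},{"rx":0,"ry":0,"rz":0,"x":0,"y":0,"z":2.0,"claw":0.5},{"rx":0,"ry":0,"rz":0,"x":0,"y":0,"z":0.3,"claw":0.5},{"rx":0,"ry":0,"rz":0,"x":0,"y":0,"z":0,"claw":0},{"rx":0,"ry":0,"rz":0,"x":0,"y":0,"z":0,"claw":0},{"rx":0,"ry":0,"rz":0,"x":0,"y":0,"z":0,"claw":0},{"rx":0,"ry":0,"rz":0,"x":0,"y":0,"z":0,"claw":0},{"rx":0,"ry":0,"rz":0,"x":0,"y":0,"z":0,"claw":0}]' 60
python3 - <<'E'
from h import *
s=st();print(R.from_rotvec(s['ee_rot']).as_matrix().round(3))
im,d=snap('side','side2')
E
```

```text
clock: 3.25
ee_pos: [0.5719, -0.1456, 0.0821]
ee_rot: [3.138, -0.025, 0.021]
wrist_force: [0.0, 0.3, -3.6]
grip_width: 0.01
t 3.25 p [ 0.5719 -0.1456  0.0821] r [ 3.1381 -0.0248  0.0212] f [ 0.   0.3 -3.6] m [0.   0.01 0.03] g 0.01
[[ 1.    -0.016  0.013]
 [-0.016 -1.    -0.003]
 [ 0.014  0.003 -1.   ]]
```

View pics/side2.png

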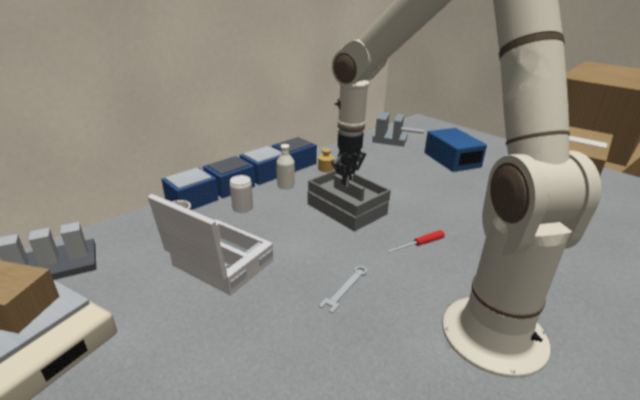

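```bash
python3 -m crank '[{"rx":0,"ry":0,"rz":0,"x":0,"y":0,"z":-1,"claw":0},{"rx":0,"ry":-0.013,"rz":0,"x":0,"y":0,"z":-2,"claw":0},{"rx":0,"ry":0,"rz":0,"x":0,"y":0,"z":-3,"claw":0},{"rx":0,"ry":0,"rz":0,"x":0,"y":0,"z":-2,"claw":0},{"rx":0,"ry":0,"rz":0,"x":0,"y":0,"z":0,"claw":0}]' 60
python3 - <<'E'
from h import *
s=st();print(R.from_rotvec(s['ee_rot']).as_matrix().round(3))
im,d=snap('side','side3')
E
```

```text
clock: 3.8
ee_pos: [0.57, -0.1449, 0.1655]
ee_rot: [3.139, -0.024, -0.005]
wrist_force: [-0.3, -0.1, -4.1]
grip_width: 0.0105
t 3.8 p [ 0.57   -0.1449  0.1655] r [ 3.1394 -0.0237 -0.0054] f [-0.3 -0.1 -4.1] m [-0.02 -0.12 -0.02] g 0.0105
[[ 1.    -0.015 -0.003]
 [-0.015 -1.    -0.002]
 [-0.003  0.002 -1.   ]]
```

View pics/side3.png

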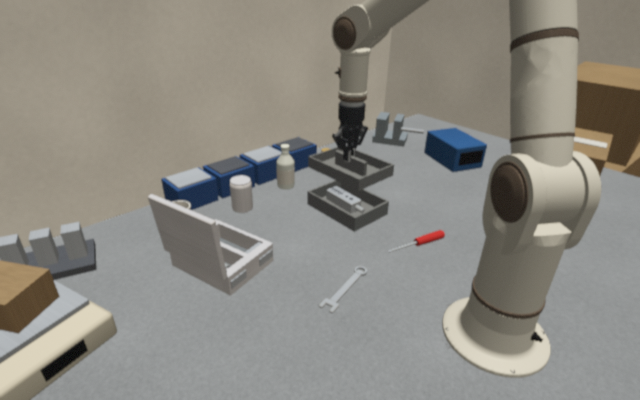

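```bash
python3 -m crank '[{"rx":0,"ry":0,"rz":0,"x":-0.3,"y":2,"z":0,"claw":0},{"rx":0,"ry":0,"rz":0,"x":-0.4,"y":4,"z":0,"claw":0},{"rx":0,"ry":0,"rz":0,"x":-0.4,"y":4.5,"z":0,"claw":0},{"rx":0,"ry":0,"rz":0,"x":-0.4,"y":4.5,"z":0,"claw":0},{"rx":0,"ry":0,"rz":0,"x":-0.4,"y":4.5,"z":0,"claw":0},{"rx":0,"ry":0,"rz":0,"x":0,"y":3.5,"z":0,"claw":0},{"rx":0,"ry":0,"rz":0,"x":0,"y":1.5,"z":0,"claw":0},{"rx":0,"ry":0,"rz":0,"x":0,"y":0,"z":0,"claw":0}]' 60
python3 - <<'E'
from h import *
s=st();print(R.from_rotvec(s['ee_rot']).as_matrix().round(3))
im,d=snap('side','side4')
im,d=snap('top','top4')
im=cv2.imread('pics/top4.png')
w=cloud('top',d)
for n in ['jaw_center','jaw_shank','lower_tray']:
  for r in ctrl.search_frame('top',n)[:2]:
    a=np.round(r['at']).astype(int); print(n,round(r['confidence'],2),a,w[a[0],a[1]].round(3))
cv2.imwrite('pics/crop4.png',cv2.resize(im[140:260,290:450],None,fx=5,fy=5,interpolation=cv2.INTER_CUBIC))
E
```

```text
clock: 4.65
ee_pos: [0.5406, -0.3931, 0.1521]
ee_rot: [-3.135, 0.012, 0.029]
wrist_force: [-0.1, 0.1, -4.1]
grip_width: 0.0105
t 4.65 p [ 0.5406 -0.3931  0.1521] r [-3.1354  0.0125  0.0287] f [-0.1  0.1 -4.1] m [ 0.07 -0.04 -0.02] g 0.0105
[[ 1.    -0.008 -0.018]
 [-0.008 -1.     0.006]
 [-0.018 -0.006 -1.   ]]
jaw_center 0.72 [198 361] [ 0.575 -0.151  0.041]
jaw_center 0.35 [201 166] [0.594 0.352 0.008]
jaw_shank 0.86 [200 360] [ 0.571 -0.148  0.04 ]
lower_tray 0.58 [206 353] [ 0.555 -0.129  0.044]
```

View pics/top4.png

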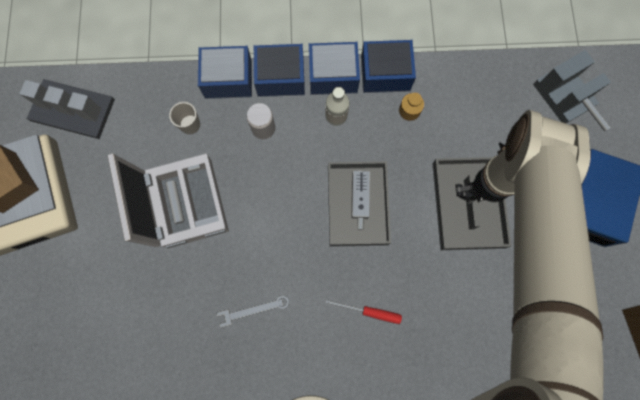

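View pics/crop4.png

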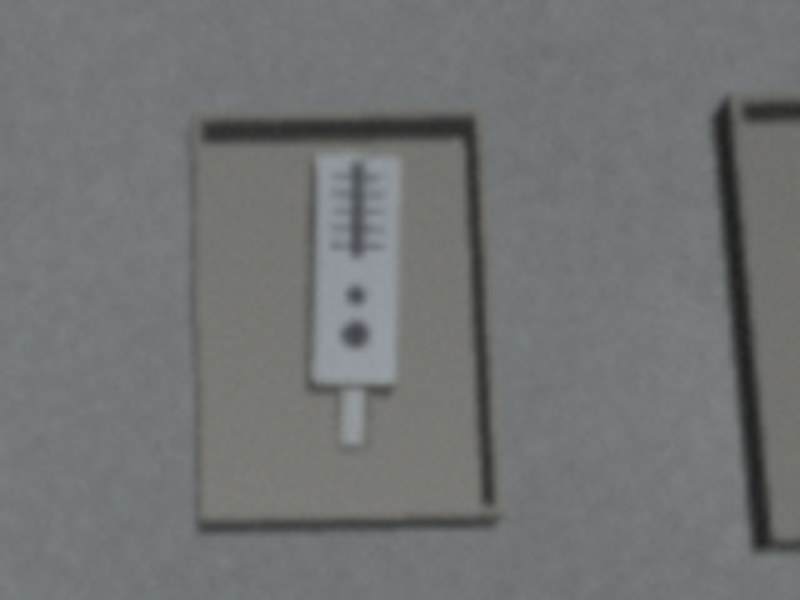

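```bash
python3 -m crank '[{"rx":-0.006,"ry":0.018,"rz":0.008,"x":0,"y":0,"z":2,"claw":0},{"rx":0,"ry":0,"rz":0,"x":0,"y":0,"z":3,"claw":0},{"rx":0,"ry":0,"rz":0,"x":0,"y":0,"z":3,"claw":0},{"rx":0,"ry":0,"rz":0,"x":0,"y":0,"z":1,"claw":0},{"rx":0,"ry":0,"rz":0,"x":0,"y":0,"z":0,"claw":0}]' 60
python3 - <<'E'
from h import *
s=st();print(R.from_rotvec(s['ee_rot']).as_matrix().round(3))
E
```

```text
clock: 5.4
ee_pos: [0.5506, -0.3772, 0.066]
ee_rot: [-3.14, -0.009, -0.016]
wrist_force: [0.2, 1.1, -4.2]
grip_width: 0.0102
t 5.4 p [ 0.5506 -0.3772  0.066 ] r [-3.1402 -0.0094 -0.0157] f [ 0.2  1.1 -4.2] m [-0.03  0.07  0.01] g 0.0102
[[ 1.     0.006  0.01 ]
 [ 0.006 -1.     0.001]
 [ 0.01  -0.001 -1.   ]]
```

```bash
python3 -m crank '[{"rx":0,"ry":-0.01,"rz":0,"x":0,"y":1.5,"z":0.5,"claw":0},{"rx":0,"ry":0,"rz":0,"x":0,"y":1.0,"z":0.5,"claw":0},{"rx":0,"ry":0,"rz":0,"x":0,"y":0,"z":0.5,"claw":0},{"rx":0,"ry":0,"rz":0,"x":0,"y":0,"z":0,"claw":0}]' 60
python3 - <<'E'
from h import *
s=st();print(R.from_rotvec(s['ee_rot']).as_matrix().round(3))
snap('side','side5')
E
```

```text
clock: 5.8
ee_pos: [0.5543, -0.4046, 0.0546]
ee_rot: [3.139, 0.012, 0.007]
wrist_force: [-0.2, 0.5, -3.7]
grip_width: 0.0106
t 5.8 p [ 0.5543 -0.4046  0.0546] r [3.1394 0.0119 0.0074] f [-0.2  0.5 -3.7] m [0.08 0.03 0.04] g 0.0106
[[ 1.     0.008  0.005]
 [ 0.008 -1.    -0.002]
 [ 0.005  0.002 -1.   ]]
```

View pics/side5.png

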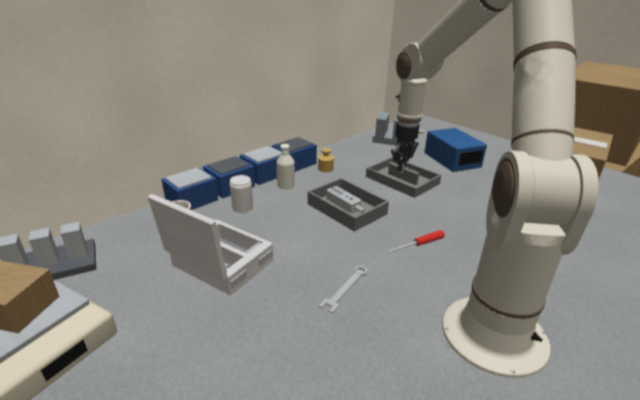

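```bash
python3 -m crank '[{"rx":0,"ry":-0.005,"rz":0,"x":0,"y":0,"z":0.4,"claw":0},{"rx":0,"ry":0,"rz":0,"x":0,"y":0,"z":0.4,"claw":0},{"rx":0,"ry":0,"rz":0,"x":0,"y":0,"z":0.3,"claw":0},{"rx":0,"ry":0,"rz":0,"x":0,"y":0,"z":0.2,"claw":0},{"rx":0,"ry":0,"rz":0,"x":0,"y":0,"z":0,"claw":0}]' 60
python3 - <<'E'
from h import *
s=st()
E
```

```text
clock: 6.35
ee_pos: [0.5549, -0.4045, 0.0419]
ee_rot: [3.139, 0.012, 0.001]
wrist_force: [0.1, 0.3, -3.4]
grip_width: 0.0103
t 6.35 p [ 0.5549 -0.4045  0.0419] r [3.1386e+00 1.2400e-02 1.2000e-03] f [ 0.1  0.3 -3.4] m [ 0.01  0.02 -0.02] g 0.0103
```

```bash
python3 -m crank '[{"rx":0,"ry":0,"rz":0,"x":0,"y":0,"z":0.2,"claw":0},{"rx":0,"ry":0,"rz":0,"x":0,"y":0,"z":0.2,"claw":0},{"rx":0,"ry":0,"rz":0,"x":0,"y":0,"z":0.2,"claw":0}]' 60
python3 -m crank '[{"rx":0,"ry":0,"rz":0,"x":0,"y":0,"z":0.2,"claw":0},{"rx":0,"ry":0,"rz":0,"x":0,"y":0,"z":0.1,"claw":0}]' 60
```

```text
clock: 6.65
ee_pos: [0.5549, -0.4045, 0.0385]
ee_rot: [3.138, 0.012, 0.0]
wrist_force: [-7.6, 4.1, 17.7]
grip_width: 0.0104
clock: 6.85
ee_pos: [0.5552, -0.4046, 0.0389]
ee_rot: [3.137, 0.012, 0.0]
wrist_force: [-1.2, 0.7, 0.5]
grip_width: 0.0101
```

```bash
python3 -m crank '[{"rx":0,"ry":0,"rz":0,"x":0,"y":0,"z":0,"claw":0.4},{"rx":0,"ry":0,"rz":0,"x":0,"y":0,"z":0,"claw":0.4},{"rx":0,"ry":0,"rz":0,"x":0,"y":0,"z":0,"claw":0.4},{"rx":0,"ry":0,"rz":0,"x":0,"y":0,"z":-2,"claw":0.4},{"rx":0,"ry":0,"rz":0,"x":0,"y":0,"z":-4,"claw":0.8},{"rx":0,"ry":0,"rz":0,"x":0,"y":0,"z":-5,"claw":0.8},{"rx":0,"ry":0,"rz":0,"x":0,"y":0,"z":-5,"claw":0.8},{"rx":0,"ry":0,"rz":0,"x":0,"y":-4,"z":-2,"claw":0.8},{"rx":0,"ry":0,"rz":0,"x":0,"y":-4,"z":0,"claw":0.8},{"rx":0,"ry":0,"rz":0,"x":0,"y":-3,"z":0,"claw":0.8},{"rx":0,"ry":0,"rz":0,"x":0,"y":0,"z":0,"claw":0.8}]' 60
python3 - <<'E'
from h import *
s=st();print(R.from_rotvec(s['ee_rot']).as_matrix().round(3))
im,d=snap('top','top6');w=cloud('top',d)
v,u=np.mgrid[:400,:640]; z=w[...,2]
im=cv2.imread('pics/top6.png')
cv2.imwrite('pics/crop6.png',cv2.resize(im[130:270,310:530],None,fx=3.5,fy=3.5,interpolation=cv2.INTER_CUBIC))
d0=np.load('pics/top4.npy'); w=cloud('top',d0); z=w[...,2]; g=cv2.imread('pics/top4.png').max(2)
m=(u>345)&(u<377)&(v>165)&(v<232)&(z>.034)&(z<.047); p=w[m][:,:2].astype(np.float32)*1000
print(cv2.minAreaRect(p),len(p),np.median(z[m]))
m=(u>335)&(u<377)&(v>215)&(v<232)&(z>.012); p=w[m][:,:2].astype(np.float32)*1000
if m.any(): print('shank',cv2.minAreaRect(p),len(p),np.median(z[m]),p.min(0),p.max(0))
g=cv2.imread('pics/top4.png'); m=((g[...,0]>135)&(u>345)&(u<377)&(v>165)&(v<232)); print(m.sum(), cv2.minAreaRect(np.argwhere(m)[:,::-1].astype(np.float32)))
E
```

```text
clock: 7.95
ee_pos: [0.5584, -0.2926, 0.2384]
ee_rot: [3.13, 0.008, 0.023]
wrist_force: [0.7, 0.6, -0.2]
grip_width: 0.0684
t 7.95 p [ 0.5584 -0.2926  0.2384] r [3.1296 0.0082 0.0228] f [ 0.7  0.6 -0.2] m [ 0.02 -0.01  0.04] g 0.0684
[[ 1.     0.005  0.015]
 [ 0.005 -1.    -0.012]
 [ 0.015  0.012 -1.   ]]
((577.17626953125, -150.00537109375), (43.678550720214844, 140.07408142089844), 86.48967742919922) 807 0.04133305870004089
shank ((514.6984252929688, -143.79595947265625), (42.167320251464844, 33.195526123046875), 83.27919006347656) 120 0.030607612086624103 [ 497.86603 -166.50533] [ 533.64954 -124.79963]
604 ((361.0, 199.5), (57.0, 16.0), 90.0)
```

View pics/crop6.png

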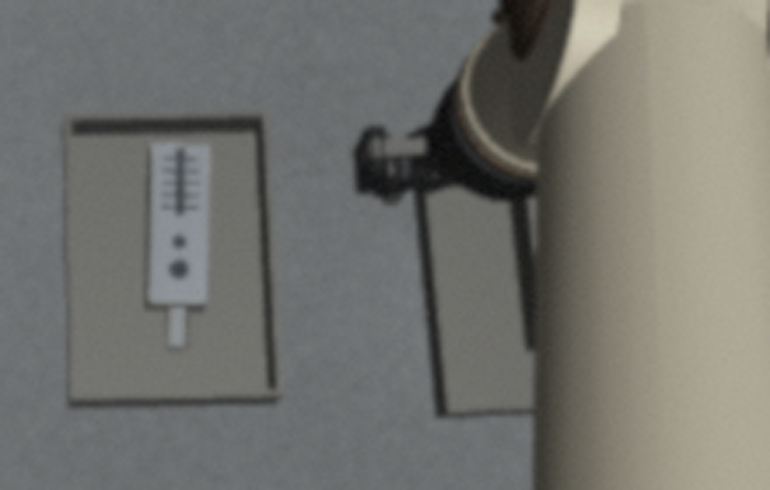

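```bash
cat >> h.py <<'E'
def ray(n,u,v,z):
    c=ctrl.camera_info(n); M=np.linalg.inv(np.array(c['camera_from_world']))
    r=M[:3,:3]@np.array([(u-c['cx'])/c['fx'],-(v-c['cy'])/c['fy'],-1]); o=M[:3,3]
    return o+r*(z-o[2])/r[2]
E
python3 - <<'E'
from h import *
c=ctrl.camera_info('top');print(np.linalg.inv(np.array(c['camera_from_world']))[:3,3])
im=cv2.imread('pics/top6.png')
cv2.imwrite('pics/crop6b.png',cv2.resize(im[160:240,330:390],None,fx=10,fy=7.5,interpolation=cv2.INTER_CUBIC))
d=np.load('pics/top6.npy'); w=cloud('top',d)
for v in list(range(164,176,1))+list(range(208,236,2)): print(v,[w[v,u].round(3).tolist() for u in (360,)], im[v,360].max())
for u in range(346,376): print(u,w[195,u].round(3).tolist(),im[195,u].max())
E
```

```text
[ 0.32213067 -0.03244081  1.23327956]
164 [[0.664, -0.153, 0.044]] 63
165 [[0.664, -0.154, 0.035]] 48
166 [[0.664, -0.155, 0.026]] 48
167 [[0.665, -0.156, 0.012]] 64
168 [[0.663, -0.156, 0.009]] 88
169 [[0.662, -0.157, 0.003]] 108
170 [[0.659, -0.156, 0.004]] 123
171 [[0.648, -0.153, 0.035]] 133
172 [[0.644, -0.152, 0.04]] 128
173 [[0.642, -0.153, 0.037]] 113
174 [[0.638, -0.152, 0.041]] 103
175 [[0.635, -0.152, 0.041]] 101
208 [[0.549, -0.147, 0.044]] 89
210 [[0.545, -0.147, 0.042]] 144
212 [[0.539, -0.146, 0.045]] 152
214 [[0.534, -0.146, 0.043]] 154
216 [[0.528, -0.145, 0.046]] 126
218 [[0.526, -0.147, 0.03]] 135
220 [[0.521, -0.146, 0.031]] 146
222 [[0.516, -0.146, 0.03]] 147
224 [[0.511, -0.146, 0.028]] 148
226 [[0.506, -0.145, 0.03]] 148
228 [[0.5, -0.145, 0.032]] 132
230 [[0.499, -0.147, 0.007]] 105
232 [[0.494, -0.147, 0.005]] 117
234 [[0.489, -0.147, 0.005]] 115
346 [0.592, -0.116, 0.005] 113
347 [0.592, -0.118, 0.007] 114
348 [0.591, -0.121, 0.009] 114
349 [0.593, -0.124, 0.004] 112
350 [0.592, -0.126, 0.005] 109
351 [0.591, -0.129, 0.008] 98
352 [0.584, -0.129, 0.04] 98
353 [0.583, -0.131, 0.045] 129
354 [0.583, -0.134, 0.043] 144
355 [0.584, -0.136, 0.04] 148
356 [0.584, -0.139, 0.041] 149
357 [0.584, -0.141, 0.04] 149
358 [0.583, -0.144, 0.043] 149
359 [0.583, -0.146, 0.044] 150
360 [0.582, -0.149, 0.045] 149
361 [0.583, -0.152, 0.04] 147
362 [0.582, -0.154, 0.044] 149
363 [0.584, -0.157, 0.038] 149
364 [0.582, -0.159, 0.044] 151
365 [0.582, -0.161, 0.043] 152
366 [0.583, -0.164, 0.041] 151
367 [0.582, -0.167, 0.041] 150
368 [0.582, -0.169, 0.041] 146
369 [0.582, -0.172, 0.041] 130
370 [0.59, -0.178, 0.007] 116
371 [0.59, -0.181, 0.004] 113
372 [0.589, -0.183, 0.009] 110
373 [0.59, -0.187, 0.004] 111
374 [0.589, -0.188, 0.01] 113
375 [0.589, -0.191, 0.007] 112
```

View pics/crop6b.png

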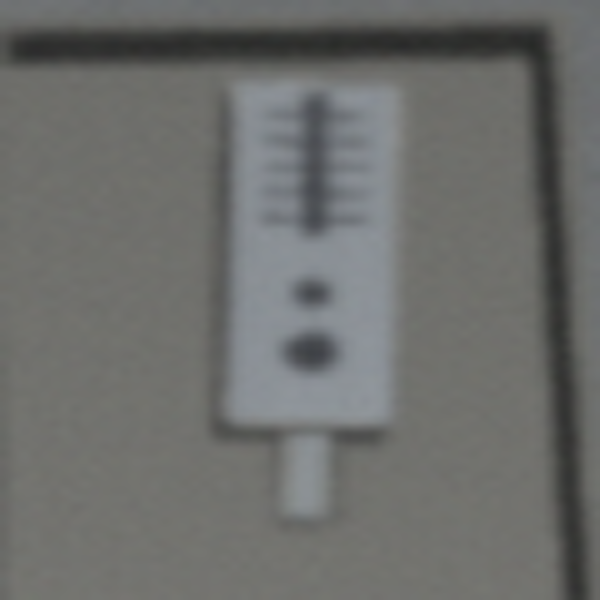

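```bash
python3 -m crank '[{"rx":0.012,"ry":-0.015,"rz":0.066,"x":1.5,"y":-3,"z":0,"claw":0.8},{"rx":0,"ry":0,"rz":0,"x":1.5,"y":-4,"z":0.5,"claw":0.8},{"rx":0,"ry":0,"rz":0,"x":1.8,"y":-4,"z":3,"claw":0.8},{"rx":0,"ry":0,"rz":0,"x":1.8,"y":-3,"z":4,"claw":0.8},{"rx":0,"ry":0,"rz":0,"x":0,"y":0,"z":4,"claw":0.8},{"rx":0,"ry":0,"rz":0,"x":0,"y":0,"z":2,"claw":0.8},{"rx":0,"ry":0,"rz":0,"x":0,"y":0,"z":0,"claw":0.8}]' 60
python3 - <<'E'
from h import *
s=st();print(R.from_rotvec(s['ee_rot']).as_matrix().round(3))
E
```

```text
clock: 8.7
ee_pos: [0.6381, -0.1689, 0.1061]
ee_rot: [3.128, -0.124, 0.016]
wrist_force: [-0.5, -0.2, 0.1]
grip_width: 0.0682
t 8.7 p [ 0.6381 -0.1689  0.1061] r [ 3.1279 -0.1243  0.016 ] f [-0.5 -0.2  0.1] m [-0.03  0.09 -0.03] g 0.0682
[[ 0.997 -0.079  0.01 ]
 [-0.079 -0.997 -0.012]
 [ 0.011  0.011 -1.   ]]
```

```bash
python3 -m crank '[{"rx":0.011,"ry":-0.01,"rz":-0.017,"x":-0.8,"y":-0.8,"z":1,"claw":0.8},{"rx":0,"ry":0,"rz":0,"x":-0.7,"y":-0.7,"z":1,"claw":0.8},{"rx":0,"ry":0,"rz":0,"x":0,"y":0,"z":2,"claw":0.8},{"rx":0,"ry":0,"rz":0,"x":0,"y":0,"z":0.8,"claw":0.8},{"rx":0,"ry":0,"rz":0,"x":0,"y":0,"z":0,"claw":0.8}]' 60
python3 - <<'E'
from h import *
s=st();print(R.from_rotvec(s['ee_rot']).as_matrix().round(3))
E
```

```text
clock: 9.2
ee_pos: [0.6248, -0.1562, 0.0604]
ee_rot: [3.138, -0.104, 0.009]
wrist_force: [0.4, -0.5, 0.6]
grip_width: 0.0685
t 9.2 p [ 0.6248 -0.1562  0.0604] r [ 3.1378 -0.1042  0.0085] f [ 0.4 -0.5  0.6] m [ 0.06  0.03 -0.01] g 0.0685
[[ 0.998 -0.066  0.005]
 [-0.066 -0.998 -0.002]
 [ 0.005  0.002 -1.   ]]
```

Now down 43 mm, 3 mm to +y, then grip.

```bash
python3 -m crank '[{"rx":0,"ry":-0.005,"rz":-0.006,"x":0,"y":-0.3,"z":1.5,"claw":0.8},{"rx":0,"ry":0,"rz":0,"x":0,"y":0,"z":1.5,"claw":0.8},{"rx":0,"ry":0,"rz":0,"x":0,"y":0,"z":1.0,"claw":0.8},{"rx":0,"ry":0,"rz":0,"x":0,"y":0,"z":0.2,"claw":0.8},{"rx":0,"ry":0,"rz":0,"x":0,"y":0,"z":0,"claw":0.8}]' 60
python3 - <<'E'
from h import *
s=st();print(R.from_rotvec(s['ee_rot']).as_matrix().round(3))
E
```

```text
clock: 9.7
ee_pos: [0.6265, -0.1537, 0.0169]
ee_rot: [3.137, -0.095, 0.005]
wrist_force: [-0.6, 0.7, -0.4]
grip_width: 0.0685
t 9.7 p [ 0.6265 -0.1537  0.0169] r [ 3.1373 -0.0951  0.0047] f [-0.6  0.7 -0.4] m [-0.01  0.01  0.02] g 0.0685
[[ 0.998 -0.061  0.003]
 [-0.061 -0.998 -0.003]
 [ 0.003  0.003 -1.   ]]
```

```bash
python3 -m crank '[{"rx":0,"ry":0,"rz":0,"x":0,"y":0,"z":0,"claw":0},{"rx":0,"ry":0,"rz":0,"x":0,"y":0,"z":0,"claw":0},{"rx":0,"ry":0,"rz":0,"x":0,"y":0,"z":0,"claw":0},{"rx":0,"ry":0,"rz":0,"x":0,"y":0,"z":0,"claw":0},{"rx":0,"ry":0,"rz":0,"x":0,"y":0,"z":0,"claw":0},{"rx":0,"ry":0,"rz":0,"x":0,"y":0,"z":-0.5,"claw":0},{"rx":0,"ry":0,"rz":0,"x":0,"y":0,"z":-1,"claw":0},{"rx":0,"ry":0,"rz":0,"x":0,"y":0,"z":-3,"claw":0},{"rx":0,"ry":0,"rz":0,"x":0,"y":0,"z":-4,"claw":0},{"rx":0,"ry":0,"rz":0,"x":0,"y":0,"z":-4,"claw":0},{"rx":0,"ry":0,"rz":0,"x":0,"y":0,"z":0,"claw":0}]' 100
python3 - <<'E'
from h import *
s=st();print(R.from_rotvec(s['ee_rot']).as_matrix().round(3))
snap('side','side7')
E
```

```text
clock: 10.8
ee_pos: [0.6252, -0.1528, 0.1481]
ee_rot: [3.138, -0.094, 0.001]
wrist_force: [0.5, 0.2, -1.6]
grip_width: 0.0418
t 10.8 p [ 0.6252 -0.1528  0.1481] r [ 3.1384e+00 -9.4300e-02  9.0000e-04] f [ 0.5  0.2 -1.6] m [ 0.02 -0.26 -0.01] g 0.0418
[[ 0.998 -0.06   0.001]
 [-0.06  -0.998 -0.002]
 [ 0.001  0.002 -1.   ]]
```

View pics/side7.png

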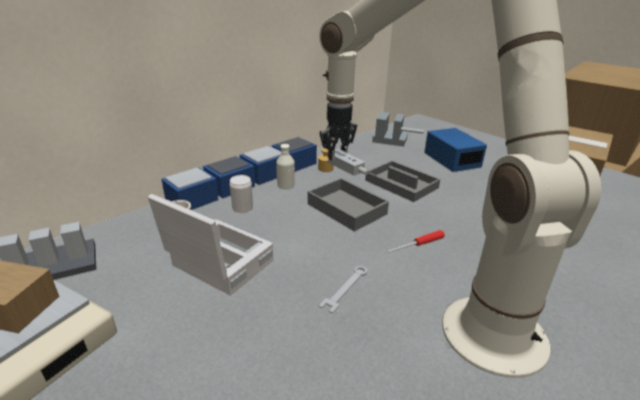

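```bash
python3 -m crank '[{"rx":0,"ry":0,"rz":0,"x":0.1,"y":-2.5,"z":-2,"claw":0},{"rx":0,"ry":0,"rz":0,"x":0.1,"y":-4.2,"z":-2,"claw":0},{"rx":0,"ry":0,"rz":0,"x":0.1,"y":-4.4,"z":-1,"claw":0},{"rx":0,"ry":0,"rz":0,"x":0.1,"y":-4.4,"z":0,"claw":0},{"rx":0,"ry":0,"rz":0,"x":0.1,"y":-4.4,"z":0,"claw":0},{"rx":0,"ry":0,"rz":0,"x":0.1,"y":-4.4,"z":0,"claw":0},{"rx":0,"ry":0,"rz":0,"x":0.1,"y":-4.4,"z":0,"claw":0},{"rx":0,"ry":0,"rz":0,"x":0.1,"y":-4,"z":0,"claw":0},{"rx":0,"ry":0,"rz":0,"x":0,"y":-2,"z":0,"claw":0},{"rx":0,"ry":0,"rz":-0.1,"x":0,"y":0,"z":0,"claw":0},{"rx":0,"ry":0,"rz":-0.1,"x":0,"y":0,"z":0,"claw":0},{"rx":0,"ry":0,"rz":-0.09,"x":0,"y":0,"z":0,"claw":0},{"rx":0,"ry":0,"rz":0,"x":0,"y":0,"z":0,"claw":0}]' 100
python3 - <<'E'
from h import *
s=st();M=R.from_rotvec(s['ee_rot']).as_matrix();print(M.round(3), 'yaw',np.degrees(np.arctan2(M[1,0],M[0,0])))
d=np.load('pics/top6.npy'); w=cloud('top',d);v,u=np.mgrid[:400,:640]; z=w[...,2]
reg=(u>140)&(u<240)&(v>140)&(v<260)
m=reg&(abs(z-.056)<.004)
# iterative: fit yaw/centre via hull edges
P=w[m][:,:2]*1000
for yaw in [12.5,13,13.5,14,14.5]:
    a=np.radians(yaw); X=P@[np.cos(a),np.sin(a)]; Y=P@[-np.sin(a),np.cos(a)]
    print(yaw,'X',np.percentile(X,[.5,99.5]).round(1),'Y',np.percentile(Y,[.5,1,99,99.5]).round(1))
a=np.radians(13.5); X=w[...,0]*1000*np.cos(a)+w[...,1]*1000*np.sin(a); Y=-w[...,0]*1000*np.sin(a)+w[...,1]*1000*np.cos(a)
f=reg&(z<.016)&(z>.002)
# floor of -y bay
x0,y0=np.cos(a)*588+np.sin(a)*292, -np.sin(a)*588+np.cos(a)*292
f&=(abs(X-x0)<90)&(abs(Y-y0)<75)
for nm,g in (('jawbay',f&(Y<y0-5)),('pin',f&(Y>y0+5))):
    print(nm,np.percentile(X[g]-x0,[1,99]).round(1),np.percentile(Y[g]-y0,[1,99]).round(1),np.median(z[g]))
E
```

```text
clock: 12.15
ee_pos: [0.6405, 0.2017, 0.1752]
ee_rot: [3.115, 0.373, -0.056]
wrist_force: [-0.4, -0.4, -3.1]
grip_width: 0.0422
t 12.15 p [0.6405 0.2017 0.1752] r [ 3.115   0.3726 -0.0555] f [-0.4 -0.4 -3.1] m [ 0.   -0.16  0.02] g 0.0422
[[ 0.971  0.236 -0.035]
 [ 0.236 -0.972 -0.008]
 [-0.036 -0.    -0.999]] yaw 13.641347508260623
12.5 X [536.  737.1] Y [ 77.5  78.2 238.1 239. ]
13 X [537.7 738.1] Y [ 72.4  73.  232.5 233.2]
13.5 X [539.3 739.5] Y [ 67.2  67.6 226.9 227.8]
14 X [540.3 740.4] Y [ 61.8  62.  221.2 222.1]
14.5 X [541.4 741.7] Y [ 55.9  56.5 215.6 216.9]
jawbay [-51.2  78.3] [-61.1  -8.8] 0.008500732818155776
pin [-67.  78.] [13.3 59.9] 0.00895696881990693
```

```bash
cat >> h.py <<'E'
BC=np.array([.597,.2535]); A=np.radians(13.5); EX=np.array([np.cos(A),np.sin(A)]); EY=np.array([-np.sin(A),np.cos(A)])
def bay(p): # world -> bay mm (z above floor)
    p=np.asarray(p); q=p[...,:2]-BC; return np.stack([q@EX,q@EY,p[...,2]-.008],-1)*1000
def jawstate():
    s=st(); M=R.from_rotvec(s['ee_rot']).as_matrix()
    b=bay(np.array(s['ee_pos'])); 
    f=lambda v: np.array([v[:2]@EX,v[:2]@EY,v[2]])
    xt=f(M[:,0]);zt=f(M[:,2]);yt=f(M[:,1])
    print('bay tcp',b.round(1),'xt',xt.round(3),'yt',yt.round(3),'zt',zt.round(3),'theta',np.degrees(np.arctan2(xt[2],xt[0])).round(1))
    return b,xt,yt,zt
E
python3 - <<'E'
from h import *
jawstate()
im,d=snap('top','top8');snap('side','side8')
im=cv2.imread('pics/top8.png')
cv2.imwrite('pics/crop8.png',cv2.resize(im[140:260,100:260],None,fx=5,fy=5,interpolation=cv2.INTER_CUBIC))
im=cv2.imread('pics/side8.png')
cv2.imwrite('pics/crop8s.png',cv2.resize(im[130:300,140:400],None,fx=3,fy=3,interpolation=cv2.INTER_CUBIC))
E
```

```text
t 12.15 p [0.6405 0.2017 0.1752] r [ 3.115   0.3726 -0.0555] f [-0.4 -0.4 -3.1] m [ 0.   -0.16  0.02] g 0.0422
bay tcp [ 30.2 -60.5 167.2] xt [ 0.999  0.002 -0.036] yt [ 0.002 -1.    -0.   ] zt [-0.036  0.    -0.999] theta -2.0
```

View pics/crop8.png

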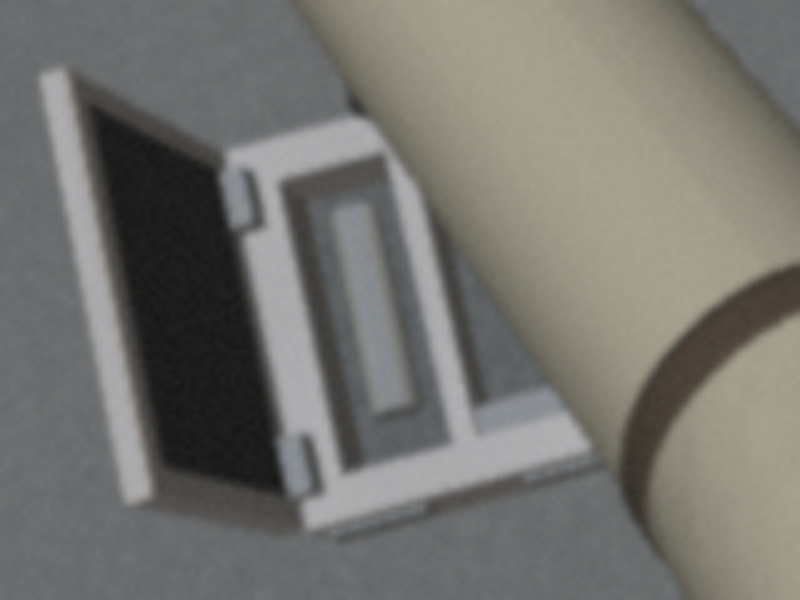

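View pics/crop8s.png

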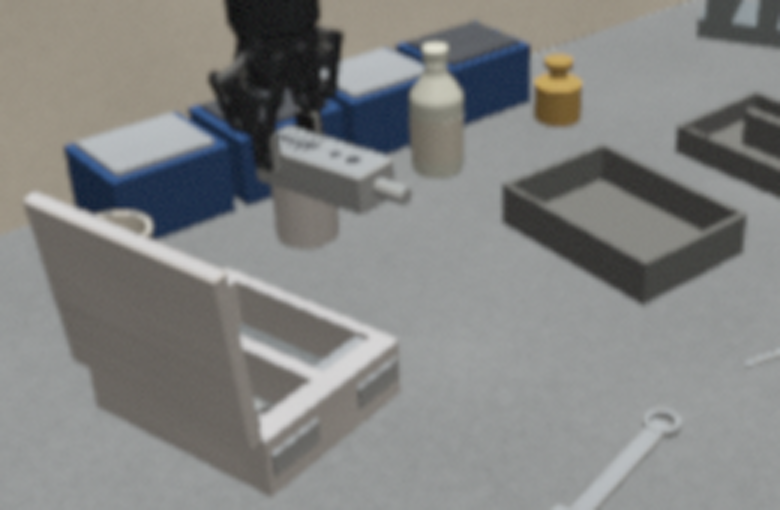

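```bash
cat >> h.py <<'E'
def jawfit(f):
    # side camera: points near the jaw expressed in tool frame
    d=np.load(f'pics/{f}.npy'); w=cloud('side',d); s=ctrl.get_state(); M=R.from_rotvec(s['ee_rot']).as_matrix()
    q=(w-np.array(s['ee_pos']))@M*1000
    return q,w
E
python3 - <<'E'
from h import *
q,w=jawfit('side8')
for n in ['jaw_shank','jaw_center']:
  for r in ctrl.search_frame('side',n)[:2]:
    a=np.round(r['at']).astype(int); print(n,round(r['confidence'],2),a,q[a[0],a[1]].round(1),w[a[0],a[1]].round(3))
# top face: tool z<0 (above tcp). select region
v,u=np.mgrid[:400,:640]
m=(u>230)&(u<280)&(v>165)&(v<205)&(abs(q[...,1])<24)&(q[...,0]<-15)&(q[...,0]>-140)&(abs(q[...,2])<60)
P=q[m]; print(len(P))
for lo in range(-140,-10,10):
    g=P[(P[:,0]>=lo)&(P[:,0]<lo+10)]
    if len(g): print(lo,len(g),np.percentile(g[:,2],[3,50,97]).round(1),np.percentile(g[:,1],[3,97]).round(1))
E
```

```text
jaw_shank 0.61 [190 252] [-74.9 -22.  -13.4] [0.563 0.206 0.192]
jaw_center 0.74 [187 252] [-75.6 -21.8 -21.6] [0.563 0.205 0.2  ]
716
-130 37 [-13.1  -6.3   1.4] [-9.4  3.8]
-120 22 [-13.4  -8.3  -0.7] [-10.5   1.3]
-110 36 [-20.4  -8.5   5.2] [-21.   9.]
-100 143 [-23.2 -12.4  11.5] [-22.9  17.6]
-90 71 [-23.8 -18.6  12.3] [-23.3  15.4]
-80 66 [-23.5 -18.6   9.8] [-23.6  15.1]
-70 65 [-23.8 -18.8  11.2] [-23.4  17.4]
-60 61 [-23.7 -20.7   8.7] [-23.6  15.8]
-50 59 [-23.5 -19.5  10.9] [-23.2  15.8]
-40 65 [-23.6 -20.2   9.6] [-23.   17.4]
-30 60 [-23.3 -18.3   9.5] [-23.7  18.3]
-20 31 [-23.1 -19.9   9.1] [-22.8  16.2]
```

```bash
python3 -m crank '[{"rx":0,"ry":0,"rz":0,"x":1.2,"y":-2,"z":0,"claw":0},{"rx":0,"ry":0,"rz":0,"x":1.2,"y":-2.2,"z":0,"claw":0},{"rx":0,"ry":0,"rz":0,"x":0.8,"y":-1.6,"z":0,"claw":0},{"rx":0,"ry":0.14,"rz":0,"x":0,"y":0,"z":0,"claw":0},{"rx":0,"ry":0.14,"rz":0,"x":0,"y":0,"z":0,"claw":0},{"rx":0,"ry":0.14,"rz":0,"x":0,"y":0,"z":0,"claw":0},{"rx":0,"ry":0.14,"rz":0,"x":0,"y":0,"z":0,"claw":0},{"rx":0,"ry":0,"rz":0,"x":0,"y":0,"z":0,"claw":0}]' 100
python3 - <<'E'
from h import *
jawstate();print(ctrl.get_state()['qpos'])
E
```

```text
clock: 13.15
ee_pos: [0.6581, 0.262, 0.166]
ee_rot: [-2.96, -0.317, -0.794]
wrist_force: [-1.4, -0.9, -3.6]
grip_width: 0.0422
t 13.15 p [0.6581 0.262  0.166 ] r [-2.9595 -0.3174 -0.7945] f [-1.4 -0.9 -3.6] m [-0.33  0.93 -0.06] g 0.0422
bay tcp [ 61.4  -6.  158. ] xt [ 0.865 -0.02   0.501] yt [-0.02  -1.    -0.005] zt [ 0.501 -0.006 -0.865] theta 30.1
[-0.20931925  0.42666038 -0.33247834  1.94684991  0.79038014  0.37254322
 -2.52068338]
```

```bash
python3 - <<'E'
from h import *
snap('side','side9')
jawstate()
im=cv2.imread('pics/side9.png')
cv2.imwrite('pics/crop9s.png',cv2.resize(im[120:300,140:380],None,fx=3.2,fy=3.2,interpolation=cv2.INTER_CUBIC))
q,w=jawfit('side9')
b=bay(w); v,u=np.mgrid[:400,:640]
m=(u>160)&(u<330)&(v>120)&(v<260)&(abs(q[...,1])<30)&(q[...,0]<10)&(q[...,0]>-150)&(abs(q[...,2])<40)
P=q[m]; print(len(P))
for lo in range(-150,0,10):
    g=P[(P[:,0]>=lo)&(P[:,0]<lo+10)]
    if len(g): print(lo,len(g),np.percentile(g[:,2],[3,50,97]).round(1),np.percentile(g[:,1],[3,97]).round(1))
E
```

```text
t 13.2 p [0.6613 0.2628 0.1684] r [-2.959  -0.3169 -0.7972] f [-1.2  0.2 -2.7] m [-0.15  0.69 -0.02] g 0.0426
bay tcp [ 64.7  -5.9 160.4] xt [ 0.864 -0.021  0.503] yt [-0.021 -1.    -0.005] zt [ 0.503 -0.006 -0.864] theta 30.2
1017
-140 15 [-13.6  -9.2  -0.9] [-8.6  4.6]
-130 25 [-14.6 -12.   -4.2] [-10.    3.4]
-120 26 [-14.7 -10.2  -2.7] [-8.8  3.7]
-110 86 [-24.3 -12.6   7. ] [-22.3  17.5]
-100 88 [-24.5 -21.5   7.9] [-23.6  16.3]
-90 89 [-24.6 -21.2   8.2] [-23.1  17.8]
-80 88 [-25.5 -21.3   7.7] [-24.3  18. ]
-70 85 [-25.6 -22.1   6.2] [-22.7  16.6]
-60 82 [-25.2 -22.    6.5] [-22.7  18.1]
-50 87 [-24.9 -20.9   9.6] [-22.7  18. ]
-40 87 [-25.2 -21.5   8.2] [-22.7  18.3]
-30 83 [-24.5 -21.   10.5] [-22.2  17.5]
-20 118 [-37.1 -22.4   4.7] [-28.3  26.4]
-10 51 [-39.5 -23.    9.9] [-20.1  25.1]
```

View pics/crop9s.png

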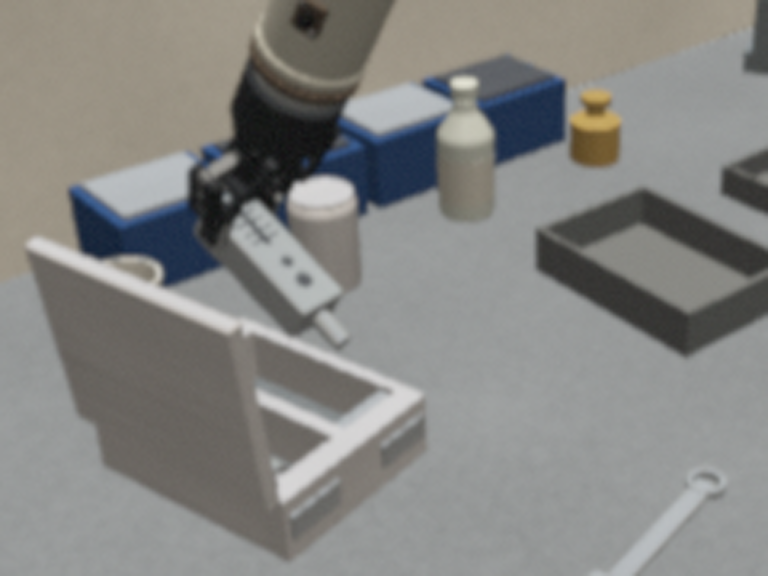

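```bash
python3 -m crank '[{"rx":0,"ry":0,"rz":0,"x":0.1,"y":-0.5,"z":0.1,"claw":0},{"rx":0,"ry":0,"rz":0,"x":-0.5,"y":0,"z":0.9,"claw":0},{"rx":0,"ry":0,"rz":0,"x":-0.8,"y":0,"z":1.4,"claw":0},{"rx":0,"ry":0,"rz":0,"x":-0.6,"y":0,"z":1.0,"claw":0},{"rx":0,"ry":0,"rz":0,"x":0,"y":0,"z":0,"claw":0}]' 100
python3 - <<'E'
from h import *
jawstate();print(ctrl.get_state()['qpos'])
E
```

```text
clock: 13.7
ee_pos: [0.6724, 0.2735, 0.1365]
ee_rot: [-2.955, -0.306, -0.807]
wrist_force: [-0.0, 0.4, -2.3]
grip_width: 0.042
t 13.7 p [0.6724 0.2735 0.1365] r [-2.9554 -0.306  -0.8065] f [-0.   0.4 -2.3] m [-0.18  0.7  -0.02] g 0.042
bay tcp [ 78.    1.8 128.5] xt [ 0.861 -0.027  0.509] yt [-0.027 -1.    -0.008] zt [ 0.509 -0.007 -0.861] theta 30.6
[-0.36502866  0.48098741 -0.15485356  1.93088971  0.77460763  0.29241725
 -2.54661066]
```

```bash
python3 -m crank '[{"rx":0,"ry":0,"rz":0,"x":-1.0,"y":0,"z":-0.6,"claw":0},{"rx":0,"ry":0,"rz":0,"x":0,"y":0,"z":0,"claw":0}]' 100
python3 - <<'E'
from h import *
jawstate();print(ctrl.get_state()['qpos'])
E
```

```text
clock: 13.9
ee_pos: [0.6644, 0.2731, 0.1383]
ee_rot: [-2.954, -0.304, -0.809]
wrist_force: [-0.4, -0.1, -3.0]
grip_width: 0.0421
t 13.9 p [0.6644 0.2731 0.1383] r [-2.9543 -0.3037 -0.8085] f [-0.4 -0.1 -3. ] m [-0.14  0.8  -0.02] g 0.0421
bay tcp [ 70.1   3.3 130.3] xt [ 0.86  -0.029  0.51 ] yt [-0.028 -1.    -0.009] zt [ 0.51  -0.006 -0.86 ] theta 30.7
[-0.39331915  0.46574424 -0.12686768  1.95043646  0.76102591  0.28131754
 -2.54707869]
```

```bash
python3 -m crank '[{"rx":0,"ry":0,"rz":0,"x":-0.8,"y":0.4,"z":0.6,"claw":0},{"rx":0,"ry":0,"rz":0,"x":-0.8,"y":0,"z":0.9,"claw":0},{"rx":0,"ry":0,"rz":0,"x":-0.8,"y":0,"z":0.9,"claw":0},{"rx":0,"ry":0,"rz":0,"x":0,"y":0,"z":0,"claw":0}]' 100
python3 - <<'E'
from h import *
jawstate();print(ctrl.get_state()['qpos'])
E
```

```text
clock: 14.3
ee_pos: [0.6653, 0.2716, 0.1117]
ee_rot: [-2.95, -0.3, -0.816]
wrist_force: [0.2, 0.1, -2.6]
grip_width: 0.0423
t 14.3 p [0.6653 0.2716 0.1117] r [-2.9498 -0.2999 -0.8159] f [ 0.2  0.1 -2.6] m [-0.21  0.75  0.01] g 0.0423
bay tcp [ 70.7   1.6 103.7] xt [ 0.857 -0.032  0.515] yt [-0.03  -0.999 -0.012] zt [ 0.515 -0.005 -0.857] theta 31.0
[-0.50016326  0.50495478  0.00899001  1.96932685  0.75349373  0.19399528
 -2.57005485]
```

```bash
python3 -m crank '[{"rx":0,"ry":-0.05,"rz":0,"x":0,"y":0,"z":0,"claw":0},{"rx":0,"ry":-0.05,"rz":0,"x":0,"y":0,"z":0,"claw":0},{"rx":0,"ry":0,"rz":0,"x":0,"y":0,"z":0,"claw":0}]' 100
python3 - <<'E'
from h import *
jawstate();print(ctrl.get_state()['qpos'])
E
```

```text
clock: 14.6
ee_pos: [0.6679, 0.2749, 0.1148]
ee_rot: [-2.995, -0.31, -0.668]
wrist_force: [1.4, -0.0, -2.6]
grip_width: 0.0421
t 14.6 p [0.6679 0.2749 0.1148] r [-2.9945 -0.3097 -0.6678] f [ 1.4 -0.  -2.6] m [-0.06  0.51 -0.03] g 0.0421
bay tcp [ 73.9   4.2 106.8] xt [ 0.904 -0.03   0.426] yt [-0.027 -1.    -0.013] zt [ 0.426  0.    -0.905] theta 25.2
[-0.29262896  0.53252942 -0.23690924  1.86889992  0.6200749   0.38319719
 -2.37274201]
```

```bash
python3 -m crank '[{"rx":0.013,"ry":0,"rz":-0.027,"x":-0.5,"y":0.4,"z":0,"claw":0},{"rx":0,"ry":0,"rz":0,"x":-0.6,"y":0,"z":1,"claw":0},{"rx":0,"ry":0,"rz":0,"x":-0.6,"y":0,"z":1,"claw":0},{"rx":0,"ry":0,"rz":0,"x":0,"y":0,"z":0,"claw":0}]' 100
python3 - <<'E'
from h import *
jawstate();print(ctrl.get_state()['qpos'])
E
```

```text
clock: 15.0
ee_pos: [0.6655, 0.2696, 0.0908]
ee_rot: [-2.979, -0.346, -0.675]
wrist_force: [-0.3, -0.9, -3.7]
grip_width: 0.0421
t 15.0 p [0.6655 0.2696 0.0908] r [-2.979  -0.3459 -0.6755] f [-0.3 -0.9 -3.7] m [-0.22  0.64 -0.02] g 0.0421
bay tcp [70.3 -0.3 82.8] xt [ 0.901 -0.008  0.433] yt [-0.001 -1.    -0.016] zt [ 0.433  0.014 -0.901] theta 25.7
[-0.30569048  0.55849302 -0.20164564  1.89820638  0.65449458  0.30916112
 -2.38204455]
```

```bash
python3 -m crank '[{"rx":0,"ry":-0.005,"rz":0,"x":-0.5,"y":0,"z":0.7,"claw":0},{"rx":0,"ry":0,"rz":0,"x":-0.4,"y":0,"z":0.7,"claw":0},{"rx":0,"ry":0,"rz":0,"x":0,"y":0,"z":0,"claw":0}]' 100
python3 - <<'E'
from h import *
snap('side','side10');snap('top','top10')
jawstate();print(ctrl.get_state()['qpos'])
im=cv2.imread('pics/side10.png');a=cv2.resize(im[170:290,150:310],None,fx=4,fy=4,interpolation=cv2.INTER_CUBIC)
im=cv2.imread('pics/top10.png');b=cv2.resize(im[140:260,90:250],None,fx=4,fy=4,interpolation=cv2.INTER_CUBIC)
cv2.imwrite('pics/c10.png',a);cv2.imwrite('pics/c10t.png',b)
E
```

```text
clock: 15.3
ee_pos: [0.6621, 0.2709, 0.0718]
ee_rot: [-2.982, -0.349, -0.666]
wrist_force: [-0.6, -0.1, -1.5]
grip_width: 0.042
t 15.4 p [0.6628 0.2712 0.0731] r [-2.9805 -0.3491 -0.6682] f [ 0.4  0.2 -2.5] m [-0.18  0.58  0.02] g 0.0423
bay tcp [68.1  1.8 65.1] xt [ 0.903 -0.006  0.429] yt [ 0.001 -1.    -0.016] zt [ 0.429  0.015 -0.903] theta 25.4
[-0.33258336  0.58350809 -0.17204473  1.90424806  0.67613309  0.27974698
 -2.41121574]
```

View pics/c10.png

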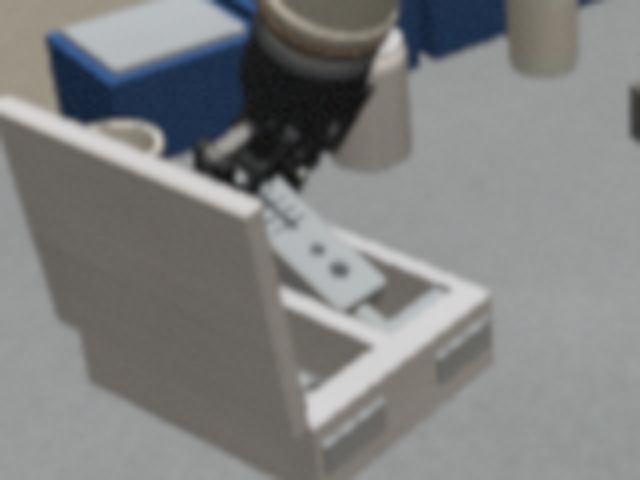

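View pics/c10t.png

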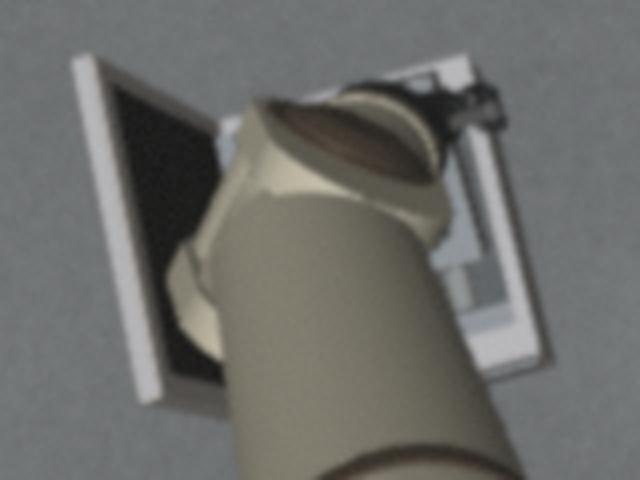

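```bash
python3 - <<'E'
from h import *
d=np.load('pics/top10.npy'); b=bay(cloud('top',d)); im=cv2.imread('pics/top10.png')
# pixel u=90+462/4=205, v 200..222
for v in range(196,226): print(v,[ (b[v,u].round(0).tolist(),int(im[v,u].max())) for u in (204,206,211)])
E
```

```text
196 [([-9.0, -10.0, 53.0], 155), ([-11.0, -16.0, 59.0], 154), ([1.0, -19.0, 2.0], 101)]
197 [([-12.0, -10.0, 57.0], 153), ([-12.0, -14.0, 51.0], 156), ([-2.0, -19.0, 3.0], 96)]
198 [([-12.0, -9.0, 49.0], 155), ([-15.0, -14.0, 53.0], 156), ([-4.0, -18.0, 0.0], 92)]
199 [([-15.0, -8.0, 50.0], 155), ([-17.0, -13.0, 50.0], 156), ([-6.0, -17.0, -2.0], 81)]
200 [([-17.0, -7.0, 47.0], 155), ([-18.0, -12.0, 47.0], 156), ([-15.0, -20.0, 20.0], 80)]
201 [([-20.0, -7.0, 49.0], 154), ([-21.0, -12.0, 50.0], 155), ([-17.0, -19.0, 21.0], 80)]
202 [([-22.0, -6.0, 49.0], 154), ([-22.0, -10.0, 41.0], 156), ([-20.0, -18.0, 20.0], 85)]
203 [([-25.0, -6.0, 49.0], 154), ([-27.0, -11.0, 50.0], 156), ([-17.0, -14.0, -0.0], 98)]
204 [([-26.0, -4.0, 44.0], 155), ([-27.0, -9.0, 41.0], 151), ([-20.0, -14.0, 0.0], 105)]
205 [([-29.0, -4.0, 46.0], 149), ([-29.0, -8.0, 42.0], 131), ([-22.0, -14.0, 1.0], 105)]
206 [([-30.0, -3.0, 41.0], 139), ([-28.0, -5.0, 27.0], 108), ([-24.0, -13.0, -1.0], 103)]
207 [([-30.0, -0.0, 32.0], 142), ([-31.0, -4.0, 27.0], 109), ([-27.0, -12.0, -3.0], 103)]
208 [([-33.0, -0.0, 34.0], 1
[... 876 characters left out ...]
, 118), ([-53.0, 6.0, 3.0], 139), ([-65.0, -13.0, 42.0], 155)]
219 [([-63.0, 4.0, 43.0], 120), ([-64.0, -0.0, 41.0], 154), ([-67.0, -12.0, 42.0], 156)]
220 [([-65.0, 5.0, 40.0], 109), ([-67.0, -0.0, 45.0], 155), ([-70.0, -12.0, 43.0], 156)]
221 [([-177.0, -84.0, 527.0], 93), ([-70.0, -0.0, 48.0], 148), ([-73.0, -11.0, 43.0], 155)]
222 [([-181.0, -86.0, 538.0], 81), ([-71.0, 2.0, 41.0], 140), ([-75.0, -11.0, 44.0], 164)]
223 [([-184.0, -87.0, 545.0], 73), ([-73.0, 3.0, 38.0], 140), ([-79.0, -11.0, 49.0], 177)]
224 [([-187.0, -88.0, 552.0], 71), ([-77.0, 2.0, 44.0], 135), ([-81.0, -11.0, 49.0], 185)]
225 [([-189.0, -89.0, 558.0], 69), ([-185.0, -87.0, 535.0], 118), ([-83.0, -10.0, 47.0], 186)]
```

```bash
python3 -m crank '[{"rx":0,"ry":0,"rz":0,"x":-0.85,"y":0.1,"z":-0.05,"claw":0},{"rx":0,"ry":0,"rz":0,"x":-0.7,"y":0,"z":-0.33,"claw":0},{"rx":0,"ry":0,"rz":0,"x":0,"y":0,"z":0,"claw":0}]' 100
python3 - <<'E'
from h import *
jawstate();print(ctrl.get_state()['qpos'])
E
```

```text
clock: 15.7
ee_pos: [0.647, 0.2667, 0.0704]
ee_rot: [-2.979, -0.349, -0.67]
wrist_force: [-0.1, -0.6, -2.3]
grip_width: 0.0419
t 15.7 p [0.647  0.2667 0.0704] r [-2.9794 -0.3488 -0.6698] f [-0.1 -0.6 -2.3] m [-0.14  0.55  0.04] g 0.0419
bay tcp [51.7  1.1 62.4] xt [ 0.903 -0.006  0.43 ] yt [ 0.001 -1.    -0.016] zt [ 0.43   0.015 -0.903] theta 25.4
[-0.35718585  0.56525606 -0.14556532  1.94724762  0.69710208  0.25052748
 -2.446585  ]
```

```bash
python3 -m crank '[{"rx":0,"ry":0,"rz":0,"x":-0.32,"y":0.05,"z":-0.05,"claw":0},{"rx":0,"ry":0,"rz":0,"x":-0.27,"y":0,"z":-0.13,"claw":0},{"rx":0,"ry":0,"rz":0,"x":-0.27,"y":0,"z":-0.13,"claw":0}]' 100
python3 - <<'E'
from h import *
jawstate();print(ctrl.get_state()['qpos'])
E
```

```text
clock: 16.0
ee_pos: [0.6391, 0.2643, 0.0711]
ee_rot: [-2.977, -0.348, -0.675]
wrist_force: [6.3, 0.8, -2.3]
grip_width: 0.0426
t 16.0 p [0.6391 0.2643 0.0711] r [-2.9771 -0.3483 -0.6746] f [ 6.3  0.8 -2.3] m [ 0.02 -0.74  0.01] g 0.0426
bay tcp [43.5  0.7 63.1] xt [ 0.901 -0.006  0.433] yt [ 0.001 -1.    -0.017] zt [ 0.433  0.016 -0.901] theta 25.6
[-0.37108404  0.55224587 -0.13057073  1.9706624   0.70933649  0.23468758
 -2.46632769]
```

```bash
python3 -m crank '[{"rx":0,"ry":-0.022,"rz":0,"x":-0.15,"y":0,"z":0.45,"claw":0},{"rx":0,"ry":-0.022,"rz":0,"x":-0.12,"y":0,"z":0.45,"claw":0},{"rx":0,"ry":0,"rz":0,"x":0,"y":0,"z":0,"claw":0}]' 100
python3 - <<'E'
from h import *
jawstate();print(ctrl.get_state()['qpos'])
E
```

```text
clock: 16.3
ee_pos: [0.6421, 0.2657, 0.064]
ee_rot: [-2.993, -0.352, -0.615]
wrist_force: [-0.3, -0.3, -1.7]
grip_width: 0.0423
t 16.3 p [0.6421 0.2657 0.064 ] r [-2.9933 -0.3515 -0.615 ] f [-0.3 -0.3 -1.7] m [-0.22  0.52 -0.01] g 0.0423
bay tcp [46.7  1.3 56. ] xt [ 0.918 -0.005  0.396] yt [ 0.002 -1.    -0.018] zt [ 0.396  0.017 -0.918] theta 23.3
[-0.30504521  0.58031533 -0.20726974  1.92872482  0.66873903  0.29743178
 -2.40240892]
```

```bash
python3 -m crank '[{"rx":0,"ry":-0.005,"rz":0,"x":-0.22,"y":0,"z":0.12,"claw":0},{"rx":0,"ry":0,"rz":0,"x":-0.15,"y":0,"z":0.05,"claw":0}]' 100
python3 - <<'E'
from h import *
jawstate()
E
```

```text
clock: 16.5
ee_pos: [0.6411, 0.2655, 0.0623]
ee_rot: [-2.993, -0.35, -0.613]
wrist_force: [2.6, 0.4, -1.1]
grip_width: 0.042
t 16.5 p [0.6411 0.2655 0.0623] r [-2.9928 -0.3504 -0.613 ] f [ 2.6  0.4 -1.1] m [-0.06 -0.24 -0.01] g 0.042
bay tcp [45.7  1.4 54.3] xt [ 0.919 -0.006  0.395] yt [ 0.002 -1.    -0.019] zt [ 0.395  0.018 -0.918] theta 23.3
```

```bash
python3 -m crank '[{"rx":0,"ry":0,"rz":0,"x":0,"y":0,"z":0,"claw":0.75},{"rx":0,"ry":0,"rz":0,"x":0,"y":0,"z":0,"claw":0.75},{"rx":0,"ry":0,"rz":0,"x":0,"y":0,"z":0,"claw":0.75},{"rx":0,"ry":0,"rz":0,"x":0,"y":0,"z":-1,"claw":0.75},{"rx":0,"ry":0,"rz":0,"x":0,"y":0,"z":-3,"claw":0.75},{"rx":0,"ry":0,"rz":0,"x":0,"y":0,"z":-4,"claw":0.75},{"rx":0,"ry":0,"rz":0,"x":0,"y":0,"z":-2,"claw":0.75},{"rx":0,"ry":0,"rz":0,"x":0,"y":0,"z":0,"claw":0}]' 60
python3 - <<'E'
from h import *
snap('side','side11');jawstate()
im=cv2.imread('pics/side11.png');a=cv2.resize(im[130:290,150:310],None,fx=4,fy=3.7,interpolation=cv2.INTER_CUBIC)
cv2.imwrite('pics/c11.png',a)
E
```

```text
clock: 17.3
ee_pos: [0.599, 0.2548, 0.1587]
ee_rot: [-2.994, -0.356, -0.612]
wrist_force: [0.3, 0.6, -0.8]
grip_width: 0.0511
t 17.35 p [0.5992 0.2547 0.1578] r [-2.9944 -0.3559 -0.6115] f [-0.1 -0.5  0.5] m [-0.1   0.4   0.04] g 0.0436
bay tcp [  2.4   0.6 149.8] xt [ 0.919 -0.003  0.394] yt [ 0.004 -1.    -0.017] zt [ 0.394  0.017 -0.919] theta 23.2
```

View pics/c11.png

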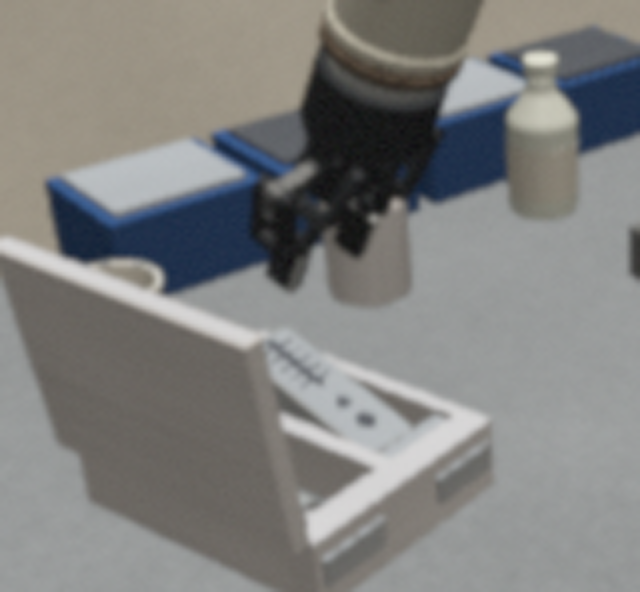

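```bash
python3 -m crank '[{"rx":0,"ry":-0.13,"rz":0,"x":0,"y":0,"z":0,"claw":0},{"rx":0,"ry":-0.13,"rz":0,"x":0,"y":0,"z":0,"claw":0},{"rx":0,"ry":-0.13,"rz":0,"x":0,"y":0,"z":0,"claw":0},{"rx":0,"ry":0,"rz":0,"x":2,"y":0,"z":0,"claw":0},{"rx":0,"ry":0,"rz":0,"x":2,"y":0,"z":1,"claw":0},{"rx":0,"ry":0,"rz":0,"x":0.8,"y":0,"z":1,"claw":0},{"rx":0,"ry":0,"rz":0,"x":0,"y":0,"z":0,"claw":0}]' 60
python3 - <<'E'
from h import *
jawstate();print(ctrl.get_state()['qpos'])
E
```

```text
clock: 18.05
ee_pos: [0.6402, 0.2628, 0.1257]
ee_rot: [-3.108, -0.377, 0.027]
wrist_force: [-0.2, -0.3, -0.4]
grip_width: -0.0001
t 18.05 p [0.6402 0.2628 0.1257] r [-3.1076 -0.3771  0.0272] f [-0.2 -0.3 -0.4] m [-0.05  0.    0.03] g -0.0001
bay tcp [ 44.1  -1.  117.7] xt [ 1.     0.006 -0.016] yt [ 0.006 -1.    -0.013] zt [-0.016  0.013 -1.   ] theta -0.9
[-0.10686885  0.70158572 -0.47470266  1.5011042   0.33094473  1.03371331
 -1.98791906]
```

```bash
python3 -m crank '[{"rx":-0.01,"ry":0.015,"rz":0,"x":0.4,"y":-0.1,"z":1,"claw":0},{"rx":0,"ry":0,"rz":0,"x":0.2,"y":0,"z":1.2,"claw":0},{"rx":0,"ry":0,"rz":0,"x":0,"y":0,"z":0.6,"claw":0},{"rx":0,"ry":0,"rz":0,"x":0,"y":0,"z":0,"claw":0}]' 60
python3 - <<'E'
from h import *
jawstate()
E
```

```text
clock: 18.45
ee_pos: [0.6419, 0.2653, 0.0936]
ee_rot: [-3.118, -0.382, 0.007]
wrist_force: [0.6, 0.4, 0.5]
grip_width: 0.0002
t 18.45 p [0.6419 0.2653 0.0936] r [-3.1179 -0.382   0.0066] f [0.6 0.4 0.5] m [ 0.02  0.02 -0.07] g 0.0002
bay tcp [46.4  1.  85.6] xt [ 1.     0.008 -0.004] yt [ 0.008 -1.    -0.001] zt [-0.004  0.001 -1.   ] theta -0.2
```

```bash
python3 -m crank '[{"rx":0,"ry":0,"rz":0,"x":0.2,"y":0,"z":0.4,"claw":0},{"rx":0,"ry":0,"rz":0,"x":0.1,"y":0,"z":0.4,"claw":0},{"rx":0,"ry":0,"rz":0,"x":0,"y":0,"z":0.3,"claw":0},{"rx":0,"ry":0,"rz":0,"x":0,"y":0,"z":0.3,"claw":0}]' 60
python3 - <<'E'
from h import *
jawstate()
E
```

```text
clock: 18.85
ee_pos: [0.6464, 0.267, 0.083]
ee_rot: [-3.117, -0.382, -0.001]
wrist_force: [-1.2, -1.2, 5.2]
grip_width: -0.0001
t 18.85 p [0.6464 0.267  0.083 ] r [-3.117e+00 -3.821e-01 -7.000e-04] f [-1.2 -1.2  5.2] m [-0.1   0.33  0.03] g -0.0001
bay tcp [51.2  1.6 75. ] xt [1.    0.008 0.001] yt [ 0.008 -1.    -0.001] zt [ 0.001  0.001 -1.   ] theta 0.0
```

```bash
python3 -m crank '[{"rx":0,"ry":0,"rz":0,"x":0,"y":0,"z":0.4,"claw":0},{"rx":0,"ry":0,"rz":0,"x":0,"y":0,"z":0.4,"claw":0},{"rx":0,"ry":0,"rz":0,"x":0,"y":0,"z":0.4,"claw":0}]' 60
python3 - <<'E'
from h import *
jawstate()
E
```

```text
clock: 19.15
ee_pos: [0.6497, 0.2691, 0.0743]
ee_rot: [-3.114, -0.381, -0.013]
wrist_force: [1.2, 0.4, 3.0]
grip_width: 0.0002
t 19.15 p [0.6497 0.2691 0.0743] r [-3.114  -0.3813 -0.0133] f [1.2 0.4 3. ] m [ 0.09 -0.24 -0.01] g 0.0002
bay tcp [54.9  2.8 66.3] xt [1.    0.008 0.009] yt [ 0.008 -1.    -0.003] zt [ 0.009  0.003 -1.   ] theta 0.5
```

```bash
python3 -m crank '[{"rx":0,"ry":-0.009,"rz":0,"x":-0.4,"y":0.1,"z":0.4,"claw":0},{"rx":0,"ry":0,"rz":0,"x":-0.1,"y":0,"z":0.4,"claw":0},{"rx":0,"ry":0,"rz":0,"x":0,"y":0,"z":0.4,"claw":0}]' 60
python3 - <<'E'
from h import *
jawstate()
snap('side','side12')
im=cv2.imread('pics/side12.png');a=cv2.resize(im[130:290,150:310],None,fx=4,fy=3.7,interpolation=cv2.INTER_CUBIC)
cv2.imwrite('pics/c12.png',a)
E
```

```text
clock: 19.45
ee_pos: [0.6463, 0.2671, 0.0622]
ee_rot: [-3.115, -0.381, -0.003]
wrist_force: [1.6, -0.1, 3.8]
grip_width: 0.0001
t 19.45 p [0.6463 0.2671 0.0622] r [-3.1145e+00 -3.8070e-01 -2.8000e-03] f [ 1.6 -0.1  3.8] m [ 0.21 -0.41 -0.  ] g 0.0001
bay tcp [51.1  1.7 54.2] xt [1.    0.008 0.002] yt [ 0.008 -1.    -0.004] zt [ 0.002  0.004 -1.   ] theta 0.1
```

View pics/c12.png

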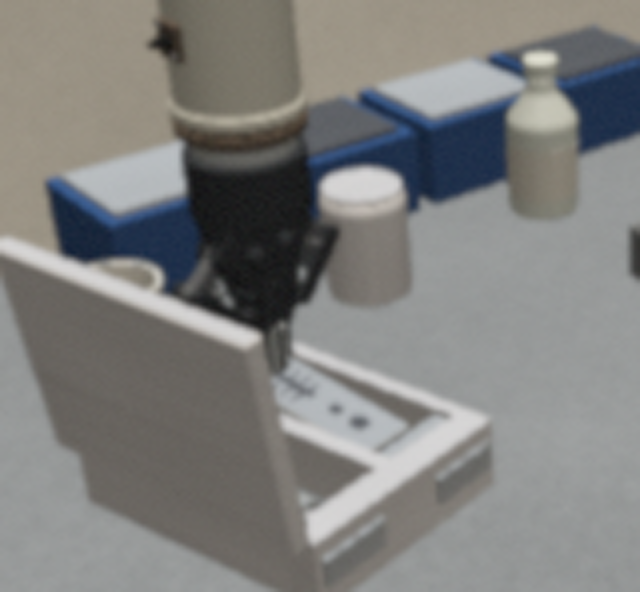

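```bash
python3 -m crank '[{"rx":0,"ry":0,"rz":0,"x":-0.1,"y":0.1,"z":0.4,"claw":0},{"rx":0,"ry":0,"rz":0,"x":-0.1,"y":0,"z":0.4,"claw":0},{"rx":0,"ry":0,"rz":0,"x":0,"y":0,"z":0.4,"claw":0}]' 60
python3 - <<'E'
from h import *
jawstate()
E
```

```text
clock: 19.8
ee_pos: [0.6464, 0.2663, 0.0501]
ee_rot: [-3.113, -0.38, -0.009]
wrist_force: [2.4, 1.7, 5.1]
grip_width: 0.0001
t 19.8 p [0.6464 0.2663 0.0501] r [-3.1132 -0.3802 -0.0088] f [2.4 1.7 5.1] m [ 0.28 -0.62  0.04] g 0.0001
bay tcp [51.   1.  42.1] xt [1.    0.007 0.006] yt [ 0.007 -1.    -0.005] zt [ 0.006  0.005 -1.   ] theta 0.4
```

```bash
python3 -m crank '[{"rx":0,"ry":0,"rz":0,"x":-0.1,"y":0.1,"z":0.4,"claw":0},{"rx":0,"ry":0,"rz":0,"x":-0.1,"y":0,"z":0.4,"claw":0},{"rx":0,"ry":0,"rz":0,"x":0,"y":0,"z":0.4,"claw":0}]' 60
python3 - <<'E'
from h import *
jawstate()
E
```

```text
clock: 20.1
ee_pos: [0.6457, 0.2652, 0.044]
ee_rot: [-3.115, -0.379, -0.011]
wrist_force: [-12.7, -6.9, 42.6]
grip_width: 0.0002
t 20.1 p [0.6457 0.2652 0.044 ] r [-3.115  -0.3793 -0.0115] f [-12.7  -6.9  42.6] m [-1.39  2.74 -0.03] g 0.0002
bay tcp [50.1  0.  36. ] xt [1.    0.007 0.008] yt [ 0.007 -1.    -0.003] zt [ 0.008  0.003 -1.   ] theta 0.4
```

```bash
python3 -m crank '[{"rx":0,"ry":0,"rz":0,"x":0,"y":0,"z":-1,"claw":0},{"rx":0,"ry":0,"rz":0,"x":0,"y":0,"z":-3,"claw":0},{"rx":0,"ry":0,"rz":0,"x":0,"y":0,"z":-5,"claw":0},{"rx":0,"ry":0,"rz":0,"x":0,"y":2,"z":-5,"claw":0},{"rx":0,"ry":0,"rz":0,"x":2,"y":4,"z":-5,"claw":0},{"rx":0,"ry":0,"rz":0,"x":3,"y":4,"z":-3,"claw":0},{"rx":0,"ry":0,"rz":0,"x":3,"y":4,"z":0,"claw":0},{"rx":0,"ry":0,"rz":0,"x":3,"y":4,"z":0,"claw":0},{"rx":0,"ry":0,"rz":0,"x":0,"y":0,"z":0,"claw":0}]' 60
python3 - <<'E'
from h import *
snap('side','side13');im,d=snap('top','top13');jawstate()
im=cv2.imread('pics/side13.png');a=cv2.resize(im[170:290,150:310],None,fx=5,fy=5,interpolation=cv2.INTER_CUBIC)
cv2.imwrite('pics/c13.png',a)
im=cv2.imread('pics/top13.png');a=cv2.resize(im[140:260,90:250],None,fx=5,fy=5,interpolation=cv2.INTER_CUBIC)
cv2.imwrite('pics/c13t.png',a)
w=cloud('top',d);b=bay(w);v,u=np.mgrid[:400,:640]
m=(abs(b[...,0])<76)&(abs(b[...,1])<28)&(b[...,2]>-5)&(b[...,2]<80)
P=b[m]
for lo in range(-80,80,10):
    g=P[(P[:,0]>=lo)&(P[:,0]<lo+10)&(abs(P[:,1])<14)]
    if len(g): print(lo,len(g),np.percentile(g[:,2],[5,50,95]).round(1))
E
```

```text
clock: 21.0
ee_pos: [0.7758, 0.119, 0.2433]
ee_rot: [3.108, 0.392, -0.046]
wrist_force: [0.2, -1.9, -0.2]
grip_width: 0.0001
t 21.1 p [0.7717 0.1264 0.2433] r [ 3.1121  0.4036 -0.0507] f [-0.   0.6 -0. ] m [ 0.03  0.06 -0.02] g -0.0002
bay tcp [ 140.2 -164.4  235.3] xt [ 0.999  0.022 -0.032] yt [ 0.022 -1.    -0.001] zt [-0.032  0.    -0.999] theta -1.9
-80 25 [40.  42.1 46.5]
-70 37 [39.1 42.1 45.9]
-60 23 [ 0.8 24.5 29.4]
-50 64 [ 2.9 34.5 39.4]
-40 41 [34.  36.3 40.5]
-30 45 [32.2 36.9 39.6]
-20 43 [33.3 36.8 39.6]
-10 45 [32.4 36.5 40. ]
0 42 [31.7 35.8 39.1]
10 43 [32.6 36.3 39.5]
20 43 [33.3 36.5 38.7]
30 45 [33.6 36.1 40.3]
40 38 [33.1 36.7 40.1]
50 42 [33.1 36.5 39.7]
60 45 [33.5 37.3 43.1]
70 37 [36.4 46.7 50.7]
```

View pics/c13t.png

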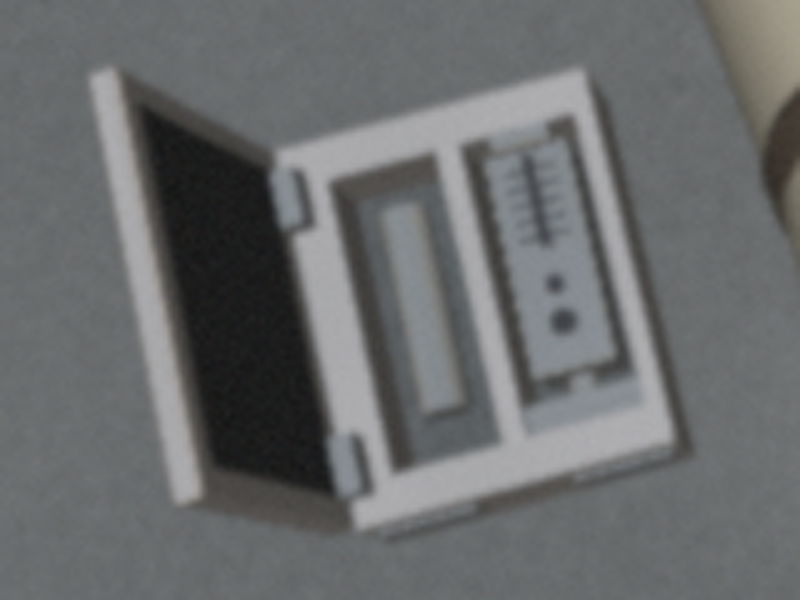

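View pics/c13.png

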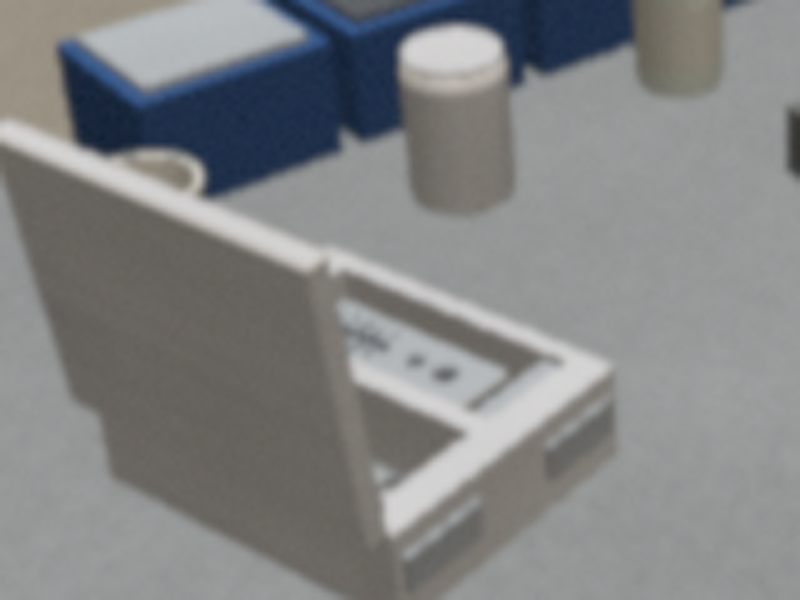

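```bash
python3 -m crank '[{"rx":0,"ry":0.03,"rz":0,"x":-0.5,"y":-1,"z":-2,"claw":0},{"rx":0,"ry":0,"rz":0,"x":-1.5,"y":-3.5,"z":-2,"claw":0},{"rx":0,"ry":0,"rz":0,"x":-1.7,"y":-4,"z":-0.5,"claw":0},{"rx":0,"ry":0,"rz":0,"x":-1.7,"y":-4,"z":0,"claw":0},{"rx":0,"ry":0,"rz":0,"x":-1.7,"y":-4,"z":0,"claw":0},{"rx":0,"ry":0,"rz":0,"x":-1.7,"y":-4,"z":0,"claw":0},{"rx":0,"ry":0,"rz":0,"x":-1.7,"y":-4,"z":0,"claw":0},{"rx":0,"ry":0,"rz":0,"x":0,"y":0,"z":0,"claw":0}]' 60
python3 - <<'E'
from h import *
jawstate();print(ctrl.get_state()['qpos'])
d=np.load('pics/top13.npy');b=bay(cloud('top',d))
m=(abs(b[...,0])<130)&(b[...,1]>135)&(b[...,1]<330)
for lo in range(135,330,15):
    g=b[m&(b[...,1]>=lo)&(b[...,1]<lo+15)]; print(lo,len(g),np.max(g[:,2]).round(0) if len(g) else '')
# lid plane
l=b[(abs(b[...,0])<95)&(b[...,1]>100)&(b[...,1]<170)&(b[...,2]>70)]; print(len(l),l[l[:,2]>195].mean(0),l[:,2].max())
E
```

```text
clock: 21.9
ee_pos: [0.5811, 0.3514, 0.2811]
ee_rot: [-3.111, -0.43, 0.046]
wrist_force: [0.3, 1.0, 0.6]
grip_width: -0.0004
t 21.9 p [0.5811 0.3514 0.2811] r [-3.1109 -0.4296  0.0465] f [0.3 1.  0.6] m [ 0.    0.01 -0.04] g -0.0004
bay tcp [  7.4  98.9 273.1] xt [ 0.999  0.039 -0.029] yt [ 0.039 -0.999 -0.005] zt [-0.029  0.004 -1.   ] theta -1.7
[-0.22160882  0.55457369 -0.5432086   1.38144615  0.2686526   1.30741377
 -2.07047149]
135 791 212.0
150 102 -3.0
165 122 -1.0
180 144 -2.0
195 153 -2.0
210 205 -2.0
225 562 -0.0
240 576 -0.0
255 562 0.0
270 577 1.0
285 574 -0.0
300 590 -1.0
315 598 47.0
2472 [ -0.96634697 139.65132901 205.33071554] 211.75264638422698
```

```bash
python3 -m crank '[{"rx":0,"ry":0.03,"rz":0.03,"x":-0.3,"y":-3,"z":0,"claw":0},{"rx":0,"ry":0,"rz":0,"x":0,"y":-4,"z":0,"claw":0},{"rx":0,"ry":0,"rz":0,"x":0,"y":-2.5,"z":0,"claw":0},{"rx":0,"ry":0,"rz":0,"x":0,"y":0,"z":0,"claw":0}]' 60
python3 - <<'E'
from h import *
jawstate();print(ctrl.get_state()['qpos'])
E
```

```text
clock: 22.3
ee_pos: [0.5404, 0.4487, 0.2783]
ee_rot: [3.116, 0.403, -0.014]
wrist_force: [0.7, 0.0, 0.2]
grip_width: 0.0001
t 22.3 p [0.5404 0.4487 0.2783] r [ 3.1156  0.4032 -0.0145] f [0.7 0.  0.2] m [ 0.08  0.07 -0.  ] g 0.0001
bay tcp [ -9.5 203.  270.3] xt [ 1.     0.022 -0.009] yt [ 0.022 -1.    -0.001] zt [-0.009  0.001 -1.   ] theta -0.5
[-0.38375125  0.58918434 -0.54671364  1.33570481  0.29764633  1.30589889
 -2.24774173]
```

```bash
python3 -m crank '[{"rx":0,"ry":0,"rz":0,"x":0.5,"y":0,"z":3,"claw":0},{"rx":0,"ry":0,"rz":0,"x":0.3,"y":0,"z":3.5,"claw":0},{"rx":0,"ry":0,"rz":0,"x":0,"y":0,"z":1.5,"claw":0},{"rx":0,"ry":0,"rz":0,"x":0,"y":0,"z":0,"claw":0}]' 60
python3 - <<'E'
from h import *
jawstate();print(ctrl.get_state()['qpos'])
E
```

```text
clock: 22.7
ee_pos: [0.5403, 0.4519, 0.1954]
ee_rot: [3.111, 0.418, -0.022]
wrist_force: [-0.1, -0.3, -0.5]
grip_width: 0.0002
t 22.7 p [0.5403 0.4519 0.1954] r [ 3.1107  0.4184 -0.0215] f [-0.1 -0.3 -0.5] m [ 0.02 -0.    0.01] g 0.0002
bay tcp [ -8.9 206.2 187.4] xt [ 0.999  0.032 -0.014] yt [ 0.032 -0.999  0.001] zt [-0.014 -0.001 -1.   ] theta -0.8
[-0.39500738  0.66020243 -0.52786601  1.41290197  0.33465471  1.17168814
 -2.26825455]
```

```bash
python3 -m crank '[{"rx":0,"ry":0.01,"rz":0,"x":0.3,"y":1.5,"z":0.3,"claw":0},{"rx":0,"ry":0,"rz":0,"x":0.2,"y":1.5,"z":0,"claw":0},{"rx":0,"ry":0,"rz":0,"x":0.2,"y":1.5,"z":0,"claw":0},{"rx":0,"ry":0,"rz":0,"x":0,"y":1.5,"z":0,"claw":0},{"rx":0,"ry":0,"rz":0,"x":0,"y":1.5,"z":0,"claw":0}]' 60
python3 - <<'E'
from h import *
jawstate();print(ctrl.get_state()['qpos'])
snap('side','side14')
E
```

```text
clock: 23.2
ee_pos: [0.5683, 0.3786, 0.1971]
ee_rot: [-3.11, -0.421, -0.0]
wrist_force: [-1.8, 2.6, -1.4]
grip_width: -0.0
t 23.2 p [0.5683 0.3786 0.1971] r [-3.1101e+00 -4.2120e-01 -3.0000e-04] f [-1.8  2.6 -1.4] m [ 0.42  0.22 -0.03] g -0.0
bay tcp [  1.3 128.4 189.1] xt [0.999 0.034 0.001] yt [ 0.034 -0.999 -0.003] zt [ 0.001  0.003 -1.   ] theta 0.0
[-0.27101883  0.61070659 -0.52903096  1.48992602  0.32346047  1.12713738
 -2.16161644]
```

View pics/side14.png

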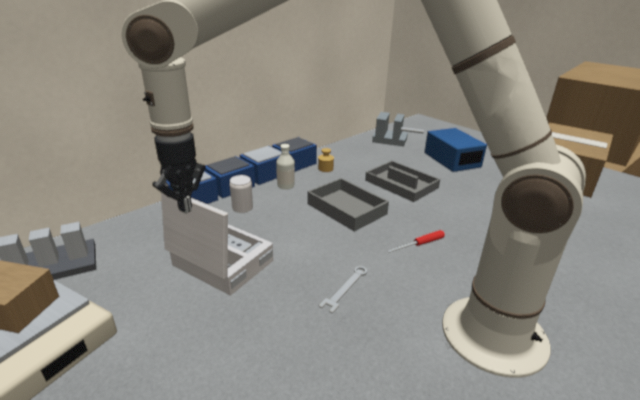

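```bash
python3 -m crank '[{"rx":0,"ry":0,"rz":0,"x":0,"y":1.3,"z":0.4,"claw":0},{"rx":0,"ry":0,"rz":0,"x":0,"y":1.3,"z":0.5,"claw":0},{"rx":0,"ry":0,"rz":0,"x":0,"y":1.3,"z":0.6,"claw":0},{"rx":0,"ry":0,"rz":0,"x":0,"y":1.3,"z":0.7,"claw":0}]' 60
python3 - <<'E'
from h import *
jawstate()
E
```

```text
clock: 23.65
ee_pos: [0.5866, 0.3223, 0.1768]
ee_rot: [-3.111, -0.416, -0.01]
wrist_force: [-1.4, 1.1, 1.9]
grip_width: -0.0001
t 23.65 p [0.5866 0.3223 0.1768] r [-3.111  -0.4161 -0.0103] f [-1.4  1.1  1.9] m [ 0.13  0.14 -0.08] g -0.0001
bay tcp [  6.   69.3 168.8] xt [1.    0.03  0.007] yt [ 0.03  -1.    -0.002] zt [ 0.007  0.002 -1.   ] theta 0.4
```

```bash
python3 -m crank '[{"rx":0,"ry":0,"rz":0,"x":0,"y":1.2,"z":0.9,"claw":0},{"rx":0,"ry":0,"rz":0,"x":0,"y":1.2,"z":1.0,"claw":0},{"rx":0,"ry":0,"rz":0,"x":0,"y":1.0,"z":1.1,"claw":0},{"rx":0,"ry":0,"rz":0,"x":0,"y":0.8,"z":1.2,"claw":0}]' 60
python3 - <<'E'
from h import *
jawstate()
E
```

```text
clock: 24.05
ee_pos: [0.5997, 0.2751, 0.1307]
ee_rot: [-3.114, -0.413, -0.01]
wrist_force: [0.0, -0.6, 1.2]
grip_width: 0.0003
t 24.05 p [0.5997 0.2751 0.1307] r [-3.1141 -0.4127 -0.0099] f [ 0.  -0.6  1.2] m [-0.03  0.01 -0.04] g 0.0003
bay tcp [  7.7  20.4 122.7] xt [1.    0.028 0.006] yt [ 0.028 -1.     0.001] zt [ 0.006 -0.    -1.   ] theta 0.4
```

```bash
python3 -m crank '[{"rx":0,"ry":0,"rz":0,"x":0,"y":0.6,"z":1.1,"claw":0},{"rx":0,"ry":0,"rz":0,"x":0,"y":0.5,"z":1.2,"claw":0},{"rx":0,"ry":0,"rz":0,"x":0,"y":0.4,"z":1.2,"claw":0},{"rx":0,"ry":0,"rz":0,"x":0,"y":0.3,"z":1.0,"claw":0}]' 60
python3 - <<'E'
from h import *
jawstate()
E
```

```text
clock: 24.45
ee_pos: [0.6048, 0.2545, 0.0798]
ee_rot: [3.114, 0.411, 0.007]
wrist_force: [-0.9, 0.8, 0.6]
grip_width: 0.0001
t 24.45 p [0.6048 0.2545 0.0798] r [3.1136 0.4111 0.0066] f [-0.9  0.8  0.6] m [ 0.21 -0.04  0.02] g 0.0001
bay tcp [ 7.8 -0.8 71.8] xt [1.    0.027 0.004] yt [ 0.027 -1.     0.001] zt [ 0.004 -0.001 -1.   ] theta 0.2
```

```bash
python3 -m crank '[{"rx":0,"ry":0,"rz":0,"x":0,"y":0,"z":0.3,"claw":0},{"rx":0,"ry":0,"rz":0,"x":0,"y":0,"z":0.3,"claw":0},{"rx":0,"ry":0,"rz":0,"x":0,"y":0,"z":0.2,"claw":0}]' 60
python3 -m crank '[{"rx":0,"ry":0,"rz":0,"x":0,"y":0,"z":0.2,"claw":0}]' 60
```

```text
clock: 24.75
ee_pos: [0.604, 0.2539, 0.0704]
ee_rot: [3.112, 0.412, 0.002]
wrist_force: [-6.6, -6.0, 22.9]
grip_width: -0.0
clock: 24.85
ee_pos: [0.604, 0.2539, 0.0705]
ee_rot: [3.11, 0.412, 0.003]
wrist_force: [-5.4, -5.1, 17.4]
grip_width: 0.0001
```

```bash
python3 -m crank '[{"rx":0,"ry":0,"rz":0,"x":0,"y":0,"z":-1,"claw":0},{"rx":0,"ry":0,"rz":0,"x":0,"y":0,"z":-3,"claw":0},{"rx":0,"ry":0,"rz":0,"x":0,"y":0,"z":-5,"claw":0},{"rx":0,"ry":0,"rz":0,"x":0,"y":2,"z":-5,"claw":0},{"rx":0,"ry":0,"rz":0,"x":2,"y":4,"z":-3,"claw":0},{"rx":0,"ry":0,"rz":0,"x":3,"y":4,"z":0,"claw":0},{"rx":0,"ry":0,"rz":0,"x":3,"y":4,"z":0,"claw":0},{"rx":0,"ry":0,"rz":0,"x":3,"y":4,"z":0,"claw":0},{"rx":0,"ry":0,"rz":0,"x":0,"y":0,"z":0,"claw":0}]' 60
python3 - <<'E'
from h import *
snap('side','side15');im,d=snap('top','top15');jawstate()
b=bay(cloud('top',d))
m=(abs(b[...,0])<95)&(b[...,1]<115)&(b[...,1]>-35)
P=b[m]; 
for lo in range(-35,115,30):
    g=P[(P[:,1]>=lo)&(P[:,1]<lo+30)]; print(lo,np.percentile(g[:,2],[5,50,95]).round(1))
b=cloud('top',d); v,u=np.mgrid[:400,:640]
m=(u>400)&(u<540)&(v>140)&(v<265)&(b[...,2]>.032)&(b[...,2]<.06)&(b[...,0]>.42)&(b[...,0]<.7)&(b[...,1]>-.5)&(b[...,1]<-.3)
print('tray',cv2.minAreaRect(b[m][:,:2].astype(np.float32)*1000),np.median(b[m][:,2]))
E
```

```text
clock: 25.75
ee_pos: [0.7587, 0.1181, 0.2528]
ee_rot: [3.11, 0.436, 0.018]
wrist_force: [-0.3, -0.0, -0.7]
grip_width: -0.0005
t 25.85 p [0.7547 0.1256 0.2536] r [-3.1055 -0.4468 -0.0149] f [-1.   0.4  0.3] m [0.01 0.01 0.03] g -0.0
bay tcp [ 123.5 -161.2  245.6] xt [0.999 0.05  0.01 ] yt [ 0.05  -0.999 -0.003] zt [ 0.01   0.003 -1.   ] theta 0.6
-35 [59.2 62.8 66.4]
-5 [59.2 62.8 66.7]
25 [58.8 62.7 66.4]
55 [58.9 62.7 66.6]
85 [59.1 62.8 66.5]
tray ((548.1651611328125, -405.6595458984375), (210.8472137451172, 153.16366577148438), 0.5705666542053223) 0.04273191052264336
```

View pics/side15.png

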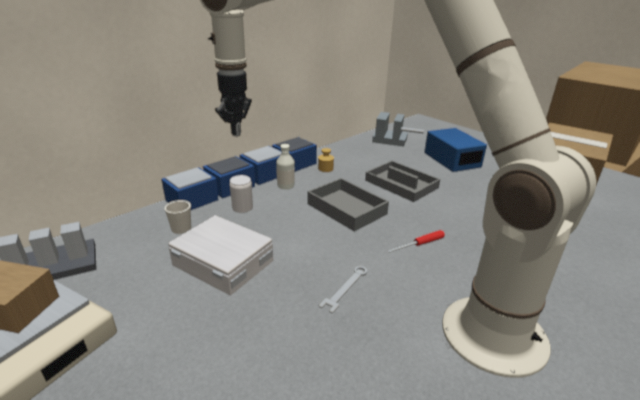

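View pics/top15.png

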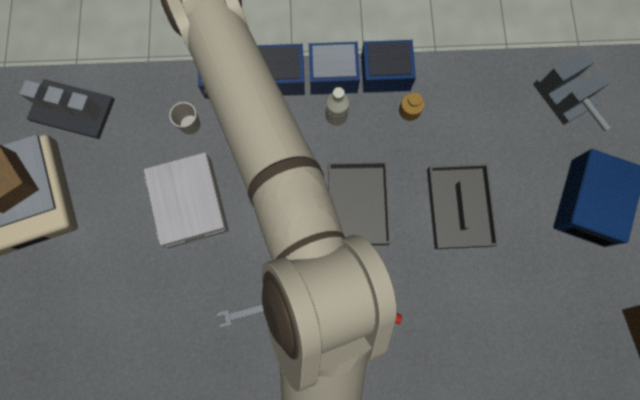

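```bash
python3 -c "
from rig import ctrl
print(ctrl.hand_in())"
```

```text
the job is handed in; nothing more can be done
None
```

The job is done and handed in at about 26 s of the 72 s allowed. The empty top tray is on the bench, the jaw is in its bay, and the lid is closed.

- **Tray:** it stands flat on bare bench at about (0.55, -0.41), with its top measured at 43 mm (42 mm nominal). I placed it from the picture, because the networks do not know `clear_spot`.
- **Jaw:** I put it in shank first at about 25°, pushed it home under the keeper (about 6 N of contact), then pressed the tail past the roller. Before I closed the lid, depth showed its top level at 36 to 37 mm above the bay floor, against 36 mm for lying flat. That is below the 48 mm rim, and the roller end showed over the tail.
- **Lid:** its outer face is level at 62.7 mm above the bay floor (62.5 mm nominal when closed), and the arm has moved clear.
- **Other objects:** the last side and top pictures show nothing else moved. The arm hides parts of the top view.

**Checks that came close to a limit or disagreed:**
- **Press force:** it briefly reached about 43 N when the jaw met the floor. That was through the fingertips, and the wrist limit is 120 N.
- **Joints at their range:** while the jaw was tilted to about 31°, joint 6 read 0.194 (limit 0.19) and joint 7 read -2.570 (limit -2.57). I reduced the tilt to about 25° to move them away.

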